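Seat a lens block in its three-point mount

TASK

Put the lens block into the three-point mount: stand it on the ground seat and, with the cam lever still open, feel it home until it bears on all three ball-ended studs at once and cannot rock, gently: the studs are fine screws, and while you press by hand none may take more than 5 N (10 N under the clamp). Only then swing the cam lever right round to its stop, so that the sprung clamp holds the block on all three studs. Set the block down softly, keep it upright, and leave the other things on the bench where they are.

Things in the scene. Friction and masses are not known exactly. Their poses are not given: they have to be found in the camera images.
- lens_block: black steel block, about 0.55 kg, 44 (x) x 60 (y) x 36 (z) mm, round lens looking along x; upright edge at its -x,-y corner cut by a 45 degree bevel (17 mm off each side). Lifting knob, 16 mm diameter, on the middle of the top, 36 to 52 mm above the underside: handle it by this. Origin: centre of underside, z up. When seated: +x face on studs a and b, +y face on stud c, bevel to the cam
- knob (a point): on the axis of the lens block's round knob, 45 mm above the block's underside (9 mm above the block's flat top, 7 mm below the knob's top); axes of the block
- mount: three-point mount: aluminium plate fixed to the bench, x -82 to 62, y -84 to 62 mm, 10 mm thick, steel ground seat in the middle, top 12 mm above the bench. Origin: on the bench under the middle of the nest; +x points to posts a and b, +y to post c. Cam clamp at the -x,-y corner; its nylon eccentric pushes along the (+x,+y) diagonal. Seat, studs and eccentric are slippery (friction about 0.16)
- nest (a point): top of the ground seat, 12 mm above the bench, axes of the mount: nominal place of the lens block's origin when seated. The true place differs by up to 3 mm in x, 4.5 mm in y and 0.12 rad in yaw, because the studs are screws whose settings are not given. With the lever open, a block standing at x -4, y -5 mm from this point, square to the mount, clears all studs and the clamp
- post_a: dark steel post 13 x 18 mm, its top 44 mm above the bench, carrying stud a: a fine screw with a ball tip (9 mm diameter) pointing to -x of the mount, 20 mm above the seat. Origin: foot of the post, at x 42, y 22 mm of the mount, 10 mm above the bench. Ball front nominally at x 22 mm of the mount, up to 2.5 mm further in or out (not given)
- post_b: as post_a, at x = 42, y = -22 mm of the mount; its ball (stud b) points to -x of the mount, nominal front at x = 22 mm, up to 2.5 mm in or out
- post_c: as post_a, turned by 90 degrees, at x = 4, y = 50 mm of the mount; its ball (stud c) points to -y of the mount, nominal front at y = 30 mm, up to 3.5 mm in or out
- cam_lever (a joint): angle of the cam lever (rad): 0 to 0.1 at the start (open). Grows counter-clockwise from above to the stop at 2.6, where the arm points to -y of the mount turned 25 degrees towards +x (at 0: to -x turned 34 degrees towards +y). Its eccentric meets the bevel at about 0.7 to 2.0; then the sprung pivot block gives back 1 to 10 mm, pressing 3 to 6 N. Needs 1 to 3 N at the peg; stays once past 2.45
- lever_peg (a point): on the axis of the upright peg at the end of the lever's arm, 60 mm from the pivot; black peg 12 mm in diameter, reaching from 46 to 72 mm above the bench; the point is at 60 mm
- lever_pivot (a point): on the axis of the lever's pivot, at the height of the point lever_peg (60 mm above the bench); the pivot gives back by 1 to 10 mm along the diagonal as the clamp tightens
- tissue_pad: booklet of lens tissue, 75 (x) x 100 (y) x 9 mm, fixed on the bench, on which the lens block lies at the start; origin under its centre
- mini_centrifuge: round bench centrifuge with a pale blue lid, fixed between the pad and the mount: about 150 mm in diameter, 103 mm high; origin under its middle. Carry the block clear of it
- jar: white sample jar with a lid, 56 mm in diameter, 62 mm high; bystander
- dish_lower: petri dish, 60 mm in diameter, 15 mm high, the lower of a stack of two; bystander
- dish_upper: petri dish, 60 mm in diameter, 15 mm high, the upper of the stack; bystander
- vial_a: brown vial with a white cap, 28 mm in diameter, 45 mm high, the farther one; bystander
- vial_b: brown vial, 28 mm in diameter, 45 mm high, the nearer one; bystander
- tape: roll of lab tape lying flat, 74 mm in diameter, 20 mm high; bystander
- pliers: tweezers lying flat, 120 x 9 x 9 mm; bystander

How it is judged:
On the way:
1. with the cam lever still open (under 0.5 rad), the lens block stands upright in the mount and bears on all three studs at once, more than 0.7 N on each for 0.1 s (contact force between lens_block and post_a above 0.7 N and contact force between lens_block and post_b above 0.7 N and contact force between lens_block and post_c above 0.7 N and angle between lens_block's own z axis and vertical below 0.06 rad and value of joint cam_lever below 0.5 rad), for 0.1 s.
At the end, for the whole second after the job is handed in: The lens block stands upright (within 0.04 rad) at rest on the seat within 8 mm of the nominal nest and 0.16 rad of the mount's direction, bears with more than 0.3 N on each of the three studs, and the cam lever is swung beyond 2.45 rad (contact force between lens_block and post_a above 0.3 N and contact force between lens_block and post_b above 0.3 N and contact force between lens_block and post_c above 0.3 N and value of joint cam_lever above 2.45 rad and angle between lens_block's own z axis and vertical below 0.04 rad and distance between lens_block and nest below 0.008 m and angle between the x axis of lens_block and the x axis of mount, either way round below 0.16 rad and linear speed of lens_block below 0.01 m/s); the robot touches nothing.
It fails at once if a stud is pressed with more than 5 N while the cam lever is open (under 0.5 rad) (value of joint cam_lever below 0.5 rad and (contact force between lens_block and post_a above 5 N or contact force between lens_block and post_b above 5 N or contact force between lens_block and post_c above 5 N)).
It fails at once if a stud is pressed with more than 10 N at any time (contact force between lens_block and post_a above 10 N or contact force between lens_block and post_b above 10 N or contact force between lens_block and post_c above 10 N).
It fails at once if the lens block is tipped by more than 0.35 rad (angle between lens_block's own z axis and vertical above 0.35 rad).
It fails at once if the lens block is dropped or slammed into the mount (more than 40 N between them) (contact force between lens_block and mount above 40 N).
It fails at once if a bystander (jar, dishes, vials, tape, tweezers) is shifted by more than 25 mm (distance of any of jar, dish_lower, dish_upper, vial_a, vial_b, tape, pliers from where it was at the start of the episode above 0.025 m).
It also fails if it takes over 72 s, if anything falls off the work surface, if the arm or the gripper's body presses on something with over 40 N, if the wrist force passes 120 N, or if a joint passes its speed limit or range.

ROBOT

A 6-joint arm with a two-finger parallel gripper is mounted at the origin on a cart in front of the work surface, level with it; the furniture and walls round the work are solid. World frame = base frame: x ahead of the robot, y to its left, z up, the work surface at z = 0. Lengths are in m, angles in rad, forces in N, time in s.
With the tool pointing down it reaches from about 0.3 to 0.875 m from the base axis. Payload 6.4 kg.
Tool frame: the origin (TCP) lies between the finger pads; the fingertips stand 19 mm ahead of it and the grasp point (between the pads) is the TCP; z points along the fingers, y is the direction in which the jaws open and shut (so a half turn about z gives the same grasp; the last joint's range is limited). The gripper opens to 85 mm and grips with 20 to 120 N. Pads are 22 mm wide; open, the fingers measure 114 mm over their backs; the gripper's body (76 mm by 85 mm) begins 54 mm behind the grasp point. The pads swing forward as they close: fully open they stand 13 mm farther back than shut.
Start: joints at [-1.337, 0.181, 1.607, -0, 1.354, -0.206], TCP at [0.245, -0.52, 0.211] pointing down, gripper open.
Joint ranges: [-2.99, 2.99], [-0.89, 2.07], [0.3, 2.58], [-1.14, 4.28], [0, 2.63], [-3.12, 3.12]. Speed limits (rad/s): [2.57, 2.57, 3.01, 3.14, 3.14, 3.14].

INTERFACE

Orientations are given as a unit quaternion [w, x, y, z].
In Python, from bench import * gives the robot as it stands.
- The arm moves only by the tool apply_moves, never from a script. Its argument "moves" is a list that holds one entry, the list of rows, each a list of 7 numbers: the shift along the tool's x, y, z in cm, then the turn, a rotation vector about the tool's x, y, z in rad, then the opening, from 0 (shut) to 1 (fully open). A call has 1 to 8 rows; each row is the pose to reach, as a shift and turn from the pose commanded when the call began, along the tool's axes at that moment; what a row does not reach only later rows make up. A row lasts 1/10 s, in which the tool goes at most 50 mm and 8.59 degrees, less where a joint would pass 70% of its speed; a pose out of reach is approached as far as the arm can. A call with a gripper value outside its range is refused whole. The fingers move at their own pace and stop on an object; the grip force is fixed at half the most. Time passes only in rows, so rows that repeat a pose let the fingers close. It gives the time, the measured TCP pose, the force and the opening at its end, in the units of the state.
- get_obs(): the state, without advancing time (a new reading comes with each control period).
- camera(name): name is "side" or "top"; returns the picture (400x640x3 uint8, red, green, blue); there is no depth.
- get_calibration(name): a dict with "vertical_fov" (degrees; the focal length in pixels is half the picture's height over the tangent of half this angle, whatever the lens; pixels are square), "cx", "cy" (the principal point, pixels), "R" (3x3) and "t" (3): a world point X has camera coordinates R X + t. Camera axes: x right, y down, z forward; pixel columns grow to the right and rows downward; lengths in m; the calibration is good to about 2 mm. A picture is of the moment at which its call begins. get_calibration takes no time and is no camera call.
- hand_in(): hands the job in, once; it reports no verdict.
The state is a dict: "time_s": time; "q": joint angles; "dq": joint speeds; "joint_efforts": joint torques, N m; "eef_pos": TCP position; "eef_rot": TCP orientation; "wrist_force": force on the tool from outside, world axes, zero at the start; "torque": the same for the moment, N m; "opening": opening from 0.0 (shut) to 1.0 (fully open).
Only numpy, scipy, OpenCV 4.12 (cv2) and the standard library are available. Lean on these libraries where they do the work, as an engineer would, in place of code of your own. Each camera call takes 0.05 s, during which the arm holds its last target. There are 200 camera calls.

## Working session

There is one attempt and no reset: what is moved stays moved. The work goes in short steps, Python scripts to look and compute and a tool call to move; the robot and the scene stay as the last step left them, time stands still between calls to the robot, and variables do not carry over. Pictures are saved under pics/ and viewed, about 8 in all and at most 12, crops included, and the job is handed in when it is done.

Besides the shell and the picture viewer there is one more tool, called after "Emit:" as a command line: name --argument value ..., lists and objects as JSON in quotes. apply_moves: Moves the arm, as the interface text tells. Its arguments: {"type":"object","properties":{"moves":{"type":"array","items":{"type":"array","items":{"type":"array","items":{"type":"number"}}}}},"required":["moves"]}

```bash
mkdir -p pics; ls; python3 - <<'E'
from bench import *
import cv2
o=get_obs()
for k,v in o.items(): print(k,v)
for n in("side","top"):
    c=get_calibration(n);print(n,c)
    cv2.imwrite(f"pics/{n}0.png",camera(n)[:,:,::-1])
E
```

```text
pics
time_s 0.0
q [-1.33728210e+00  1.81544556e-01  1.60802557e+00  1.54384577e-05
  1.35383676e+00 -2.06354396e-01]
dq [ 0.00015228 -0.00087629  0.00026008 -0.00095956 -0.00033143  0.00151546]
joint_efforts [ 1.89995022e-03 -4.44859922e+01 -3.51338875e+01  5.12679537e-05
  9.05408640e-03 -9.40145668e-06]
eef_pos [ 0.24469545 -0.51966404  0.21037375]
eef_rot [-9.07138362e-04  9.75911745e-01  2.18163798e-01 -4.78217117e-06]
wrist_force [0.56912858 0.23286465 0.34156011]
torque [-0.00343836 -0.00287413 -0.01829375]
opening 0.9997233037929452
side {'vertical_fov': 48.12739843709144, 'cx': 311.07068125517173, 'cy': 195.34650364796576, 'R': array([[ 0.9748215 , -0.22294367, -0.00437662],
       [-0.14664929, -0.62619167, -0.76575321],
       [ 0.16797923,  0.74711452, -0.64311964]]), 't': array([-0.49916557,  0.21147107,  0.96023025])}
top {'vertical_fov': 42.284955059671006, 'cx': 322.79340913014954, 'cy': 201.01770344104676, 'R': array([[-0.01164385, -0.99991484, -0.00589428],
       [-0.99673416,  0.01207747, -0.07984447],
       [ 0.07990886,  0.00494534, -0.99678991]]), 't': array([0.12551847, 0.535297  , 1.2780936 ])}
```

View pics/top0.png

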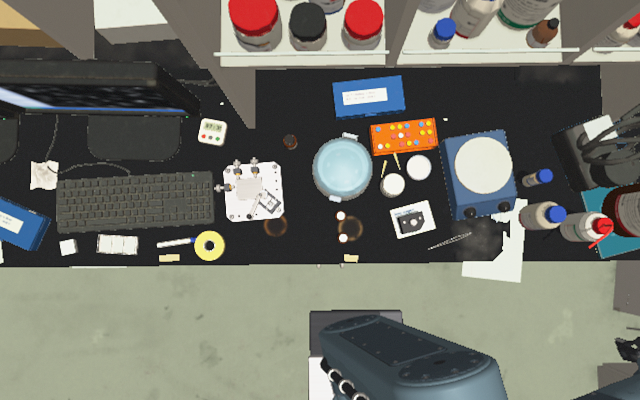

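View pics/side0.png

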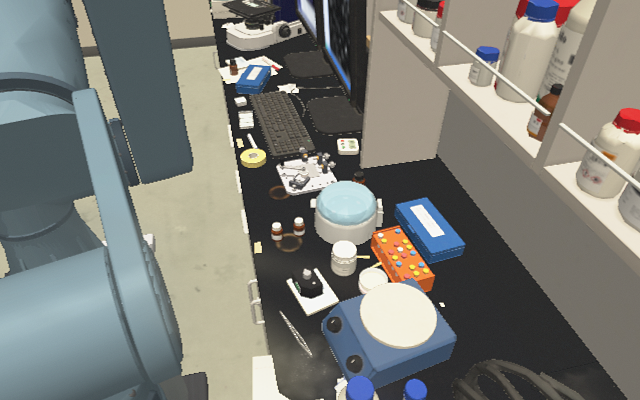

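The top view shows the mount at about (253,192), the centrifuge at (343,168), and the pad with the block at (412,220). The side view shows the block at (311,283) and the mount at (307,175). I'll enlarge both.

```bash
python3 - <<'E'
import cv2,numpy as np
t=cv2.imread("pics/top0.png");s=cv2.imread("pics/side0.png")
def crop(im,x,y,w,h,k,o=None):
    return cv2.resize(im[y:y+h,x:x+w],None,fx=k,fy=k,interpolation=cv2.INTER_CUBIC)
a=crop(t,210,150,80,80,5);b=crop(t,380,190,80,60,5)
c=crop(s,265,140,80,60,5);d=crop(s,280,255,80,60,5)
im=np.zeros((600,800,3),np.uint8)
im[:300,:400]=crop(t,212,155,80,60,5+0)[:300,:400] if 0 else cv2.resize(t[152:224,210:290],(400,300)) if 0 else crop(t,212,158,80,60,5)
im[:300,400:]=b; im[300:,:400]=c; im[300:,400:]=d
cv2.imwrite("pics/c1.png",im)
E
cat > h.py <<'E'
from bench import *
import numpy as np, cv2
from scipy.spatial.transform import Rotation as Ro
def f(c): return 200/np.tan(np.radians(c["vertical_fov"])/2)
def w(name,px,z):
    "world point on plane z seen at pixel"
    c=get_calibration(name);d=c["R"].T@np.array([(px[0]-c["cx"])/f(c),(px[1]-c["cy"])/f(c),1]);o=-c["R"].T@c["t"]
    return o+d*(z-o[2])/d[2]
def p(name,X):
    c=get_calibration(name);v=c["R"]@np.array(X)+c["t"]
    return np.array([c["cx"],c["cy"]])+f(c)*v[:2]/v[2]
def tool(): 
    o=get_obs();q=o["eef_rot"];return o,Ro.from_quat([q[1],q[2],q[3],q[0]])
def go(X,yaw=None):
    "shift in cm/tool axes to world X, and turn about tool z for tool-y axis heading yaw (mod pi)"
    o,R=tool();s=R.inv().apply(np.array(X)-o["eef_pos"])*100
    y=R.apply([0,1,0]);cur=np.arctan2(y[1],y[0]);print("shift cm",s.round(2),"tool y heading",cur.round(4),"t",round(o["time_s"],2),"tcp",o["eef_pos"].round(4),"x ax",R.apply([1,0,0]).round(3),"z",R.apply([0,0,1]).round(4),"F",o["wrist_force"].round(2))
    if yaw is not None: print("turn about tool z", -((yaw-cur+np.pi/2)%np.pi-np.pi/2))
E
```

```text
(no output)
```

View pics/c1.png

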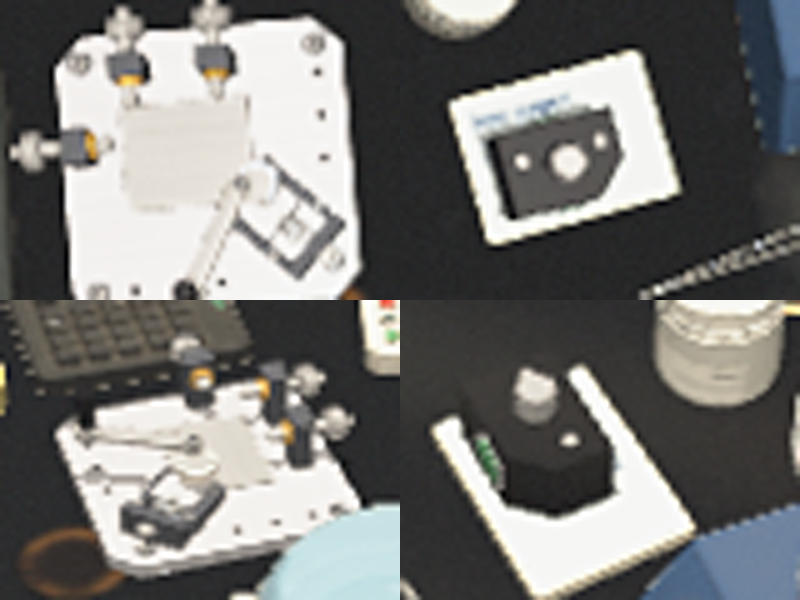

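```bash
cat > m.py <<'E'
from h import *
t=cv2.imread("pics/top0.png");g=cv2.cvtColor(t,cv2.COLOR_BGR2GRAY)
def rect(x0,y0,x1,y1,th,z,k):
    m=np.zeros_like(g);m[y0:y1,x0:x1]=(g[y0:y1,x0:x1]>th)*255
    m=cv2.morphologyEx(m,cv2.MORPH_OPEN,np.ones((k,k)))
    n,l,s,_=cv2.connectedComponentsWithStats(m);i=1+np.argmax(s[1:,4])
    ys,xs=np.where(l==i);P=np.array([w("top",(x,y),z)[:2] for x,y in zip(xs,ys)])*1000
    r=cv2.minAreaRect(P.astype(np.float32));print(np.array(r[0]).round(1),np.array(r[1]).round(1),round(r[2],2));return r
rect(215,155,290,225,150,.010,9); rect(215,155,290,225,170,.010,7)
rect(385,195,440,242,150,.009,3)
def cw(c,z,o=(212,158)): return (w("top",(o[0]+(c[0]-2)/5,o[1]+(c[1]-2)/5),z)*1000).round(1)
print("posts a,b,c tops",cw((128,62),.044),cw((213,56),.044),cw((75,146),.044))
print("peg",cw((187,290),.072),"pivot",cw((243,183),.046))
print("knob top",(cw((568-400,160),.061,(380,190))))
print("knob side",(w("side",(280+(535-400-2)/5,255+(380-300-2)/5),.061)*1000).round(1))
go([.4,-.2,.2])
E
python3 m.py
```

```text
[567.1 304.5] [143.5 130.5] 1.23Traceback (most recent call last):
  File "m.py", line 9, in <module>
    rect(215,155,290,225,150,.010,9); rect(215,155,290,225,170,.010,7)
                                      ~~~~^^^^^^^^^^^^^^^^^^^^^^^^^^^^
  File "m.py", line 7, in rect
    ys,xs=np.where(l==i);P=np.array([w("top",(x,y),z)[:2] for x,y in zip(xs,ys)])*1000
                                     ~^^^^^^^^^^^^^^^
  File "h.py", line 7, in w
    c=get_calibration(name);d=c["R"].T@np.array([(px[0]-c["cx"])/f(c),(px[1]-c["cy"])/f(c),1]);o=-c["R"].T@c["t"]
ValueError: time passes only in moves, steps and waits
```

```bash
python3 - <<'E'
s=open('h.py').read().replace("def f(c)","from functools import lru_cache\nget_calibration=lru_cache(get_calibration)\ndef f(c)")
open('h.py','w').write(s)
E
python3 m.py; python3 - <<'E'
import cv2
t=cv2.imread("pics/top0.png")
cv2.imwrite("pics/c2.png",cv2.resize(t[155:230,210:290],None,fx=8,fy=8,interpolation=cv2.INTER_LANCZOS4))
E
```

```text
[567.1 304.5] [143.5 130.5] 1.23
[566.1 295.8] [143.8 146.1] 3.05
[ 489.5 -106.8] [ 76.3 100.9] 14.69
posts a,b,c tops [614.9 330.8  44. ] [617.3 288.5  44. ] [573.2 357.   44. ]
peg [499.6 297.3  72. ] pivot [553.6 273.5  46. ]
knob top [480.8 -99.9  61. ]
knob side [480.3 -98.4  61. ]
shift cm [ 27.67 -22.32   1.09] tool y heading -1.131 t 0.1 tcp [ 0.2447 -0.5198  0.2105] x ax [0.905 0.426 0.   ] z [-4.0e-04  1.5e-03 -1.0e+00] F [0.28 0.69 0.24]
```

View pics/c2.png

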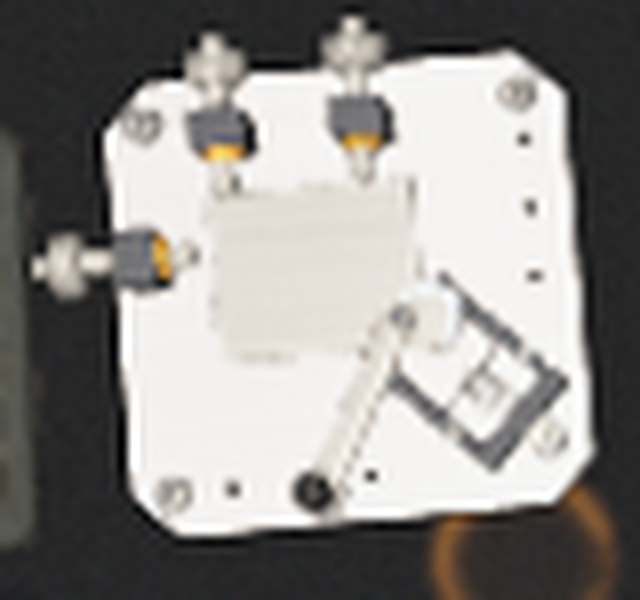

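Emit:
apply_moves --moves '[[[39.3,-28.0,0,0,0,0.98,0.45],[39.3,-28.0,0,0,0,0.98,0.45],[39.3,-28.0,0,0,0,0.98,0.45],[39.3,-28.0,0,0,0,0.98,0.45],[39.3,-28.0,0,0,0,0.98,0.45],[39.3,-28.0,0,0,0,0.98,0.45],[39.3,-28.0,0,0,0,0.98,0.45],[39.3,-28.0,0,0,0,0.98,0.45]]]'

```text
time_s: 0.9
eef_pos: [0.4315, -0.1881, 0.2112]
eef_rot: [0.0, 0.963, -0.269, -0.0]
wrist_force: [0.9, 0.5, 0.6]
opening: 0.452
```

```bash
python3 -c "
from h import *
go([.4805,-.0992,.125],1.03);print(get_obs()['q'],get_obs()['opening'])"
```

```text
shift cm [ -0.41 -10.14   8.62] tool y heading -2.1154 t 0.9 tcp [ 0.4315 -0.1881  0.2112] x ax [ 0.855 -0.518 -0.   ] z [-1.e-04 -1.e-04 -1.e+00] F [0.88 0.49 0.64]
turn about tool z -0.003779773520994567
[-6.63981493e-01 -5.85905762e-02  1.85985709e+00 -8.97946462e-05
  1.34034518e+00  1.45141145e+00] 0.45226644613535943
```

Emit:
apply_moves --moves '[[[-0.4,-5.1,0,0,0,0,0.4],[-0.4,-10.1,0,0,0,0,0.4],[-0.4,-10.1,4,0,0,0,0.4],[-0.4,-10.1,8,0,0,0,0.4],[-0.4,-10.1,11,0,0,0,0.4],[-0.4,-10.1,11,0,0,0,0.4],[-0.4,-10.1,11,0,0,0,0.4]]]'

```text
time_s: 1.6
eef_pos: [0.4794, -0.101, 0.1015]
eef_rot: [-0.0, 0.964, -0.267, -0.001]
wrist_force: [0.3, -0.1, -0.1]
opening: 0.401
```

```bash
python3 - <<'E'
from h import *
go([.4805,-.0992,.068],1.03)
t=camera("top")[:,:,::-1];s=camera("side")[:,:,::-1]
im=np.hstack([cv2.resize(t[195:245,385:435],(400,400),interpolation=2),cv2.resize(s[250:310,280:340],(400,400),interpolation=2)])
cv2.imwrite("pics/g.png",im)
E
```

```text
shift cm [ 0.   -0.21  3.35] tool y heading -2.111 t 1.6 tcp [ 0.4794 -0.101   0.1015] x ax [ 0.858 -0.514 -0.001] z [-1.1e-03  5.0e-04 -1.0e+00] F [ 0.29 -0.08 -0.14]
turn about tool z 0.0005462990301960957
```

View pics/g.png

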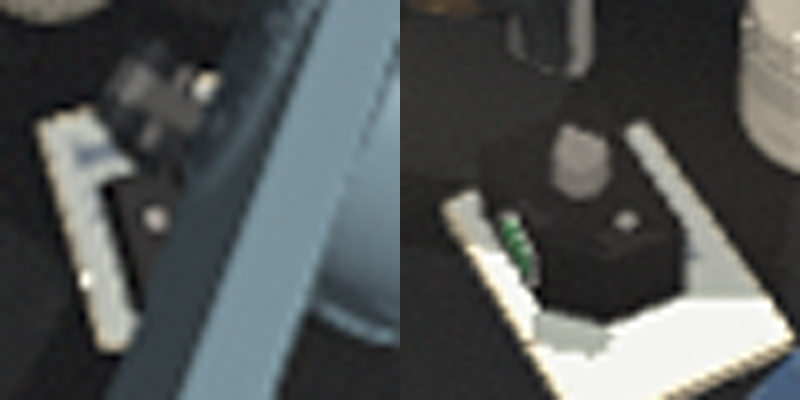

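Emit:
apply_moves --moves '[[[0,-0.1,1.5,0,0,0,0.4],[0,-0.1,2.5,0,0,0,0.4],[0,-0.1,3.0,0,0,0,0.4],[0,-0.1,3.3,0,0,0,0.4],[0,-0.1,3.3,0,0,0,0.4]]]'

```text
time_s: 2.2
eef_pos: [0.4801, -0.1002, 0.0684]
eef_rot: [-0.0, 0.964, -0.267, -0.0]
wrist_force: [-0.8, -1.5, 0.1]
opening: 0.399
```

```bash
python3 - <<'E'
from h import *
go([.4805,-.0992,.066],1.03)
s=camera("side")[:,:,::-1]
print(p("side",[.48,-.099,.061]))
cv2.imwrite("pics/g2.png",cv2.resize(s[245:315,270:350],(800,600) if 0 else (640,560),interpolation=2))
E
```

```text
shift cm [-0.02 -0.11  0.24] tool y heading -2.1111 t 2.2 tcp [ 0.4801 -0.1002  0.0684] x ax [ 0.858 -0.514 -0.   ] z [-1.e-04  0.e+00 -1.e+00] F [-0.8  -1.51  0.1 ]
turn about tool z 0.0004731313889747568
[306.50987215 270.83606781]
```

View pics/g2.png

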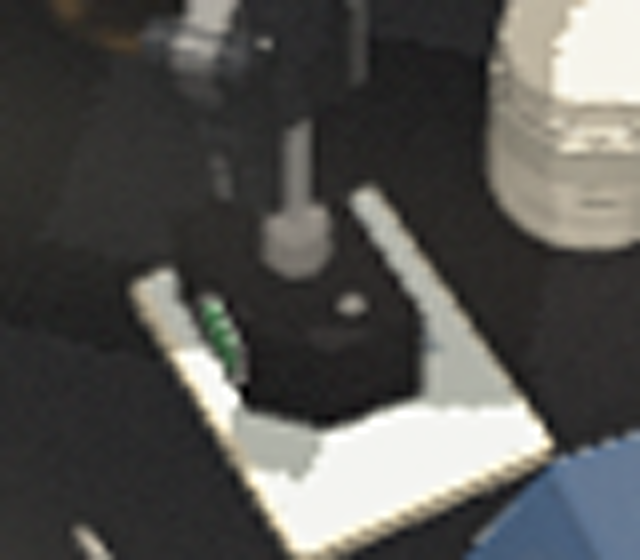

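Emit:
apply_moves --moves '[[[0,-0.05,0,0,0,0,0.3],[0,-0.05,0,0,0,0,0.25],[0,-0.05,0,0,0,0,0.25],[0,-0.05,0,0,0,0,0.25]]]'

```text
time_s: 2.65
eef_pos: [0.4805, -0.0997, 0.0685]
eef_rot: [0.0, 0.964, -0.267, 0.0]
wrist_force: [-0.3, 0.4, 0.4]
opening: 0.247
```

Emit:
apply_moves --moves '[[[0,0,0,0,0,0,0.2],[0,0,0,0,0,0,0.1],[0,0,0,0,0,0,0.1],[0,0,0,0,0,0,0.1],[0,0,0,0,0,0,0.1]]]'

```text
time_s: 3.15
eef_pos: [0.4804, -0.0997, 0.0683]
eef_rot: [0.0, 0.964, -0.267, 0.0]
wrist_force: [0.5, -0.5, -0.4]
opening: 0.099
```

```bash
python3 - <<'E'
from h import *
s=camera("side")[:,:,::-1]
for z in(.045,.061,.08,.1):print(z,(p("side",[.4804,-.0997,z])-[275,225])*8)
im=s[225:300,275:350].astype(float)
im=(255*(im/255)**.5).astype(np.uint8)
cv2.imwrite("pics/g3.png",cv2.resize(im,(600,600),interpolation=2))
E
```

```text
0.045 [254.81599521 408.62950098]
0.061 [254.17085819 368.45255133]
0.08 [253.38591157 319.56873263]
0.1 [252.53667966 266.68144373]
```

View pics/g3.png

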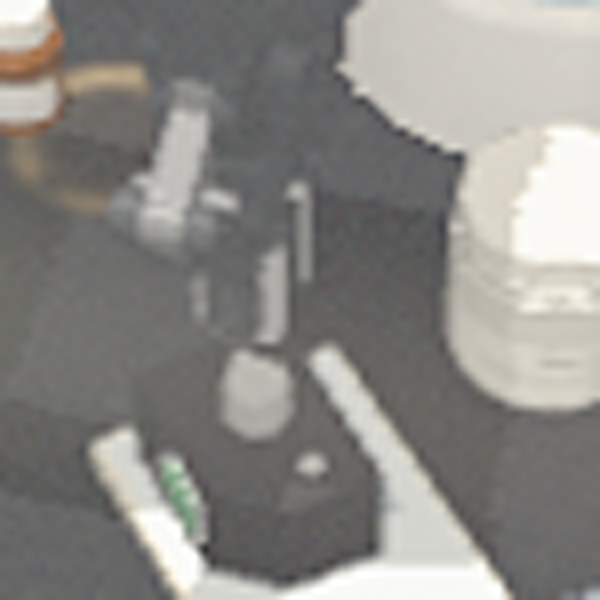

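Seven views used. The image shows the shut fingertips at about row 340, just above the knob top (row 365), so the tips sit higher than I assumed. I'll open and go down in small steps, watching the force.

Emit:
apply_moves --moves '[[[0,0,0,0,0,0,0.4],[0,0,0,0,0,0,0.4],[0,0,0.2,0,0,0,0.4],[0,0,0.4,0,0,0,0.4],[0,0,0.4,0,0,0,0.4]]]'

```text
time_s: 3.7
eef_pos: [0.4801, -0.0996, 0.0639]
eef_rot: [-0.0, 0.964, -0.267, -0.0]
wrist_force: [-0.1, -0.6, 0.7]
opening: 0.395
```

Emit:
apply_moves --moves '[[[0,0,0.2,0,0,0,0.4],[0,0,0.4,0,0,0,0.4],[0,0,0.4,0,0,0,0.4]]]'

```text
time_s: 4.0
eef_pos: [0.4801, -0.0996, 0.0599]
eef_rot: [-0.0, 0.964, -0.267, -0.0]
wrist_force: [-0.2, -0.6, -0.1]
opening: 0.403
```

Emit:
apply_moves --moves '[[[0,0,0.2,0,0,0,0.4],[0,0,0.4,0,0,0,0.4],[0,0,0.4,0,0,0,0.4]]]'

```text
time_s: 4.3
eef_pos: [0.4802, -0.0996, 0.056]
eef_rot: [-0.0, 0.964, -0.267, -0.0]
wrist_force: [0.6, 1.4, -0.1]
opening: 0.404
```

```bash
python3 - <<'E'
from h import *
go([.4805,-.0992,.054])
t=camera("top")[:,:,::-1];s=camera("side")[:,:,::-1]
G=lambda im:(255*(im/255)**.5).astype(np.uint8)
cv2.imwrite("pics/g4.png",np.hstack([cv2.resize(G(t[185:245,380:440]),(400,400),interpolation=2),cv2.resize(G(s[240:300,275:335]),(400,400),interpolation=2)]))
print(p("top",[.4804,-.0997,.15]),p("top",[.4804,-.0997,.061]))
E
```

```text
shift cm [ 0.01 -0.06  0.2 ] tool y heading -2.111 t 4.3 tcp [ 0.4802 -0.0996  0.056 ] x ax [ 0.858 -0.514 -0.001] z [-5.e-04  3.e-04 -1.e+00] F [ 0.57  1.41 -0.13]
[419.77122657 220.20873463] [413.13314595 221.7802758 ]
```

View pics/g4.png

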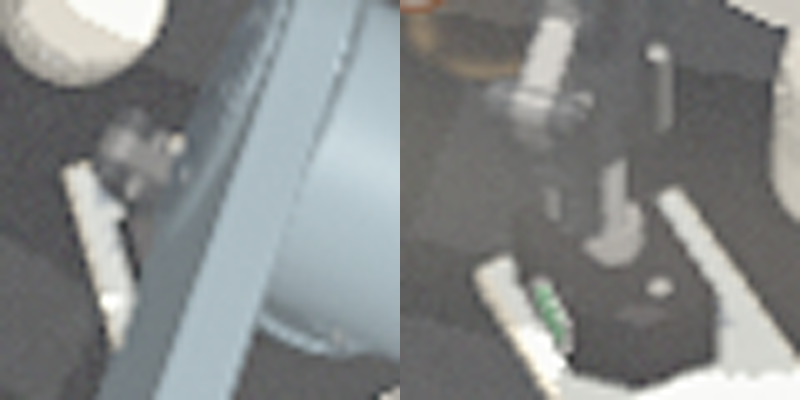

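Emit:
apply_moves --moves '[[[0,0,0.1,0,0,0,0.25],[0,0,0.1,0,0,0,0.23],[0,0,0.1,0,0,0,0.23]]]'

```text
time_s: 4.7
eef_pos: [0.4804, -0.0997, 0.0553]
eef_rot: [-0.0, 0.964, -0.267, -0.0]
wrist_force: [0.1, 1.1, 0.4]
opening: 0.235
```

Emit:
apply_moves --moves '[[[0,0,0,0,0,0,0.15],[0,0,0,0,0,0,0.1],[0,0,0,0,0,0,0.05],[0,0,0,0,0,0,0.05]]]'

```text
time_s: 5.1
eef_pos: [0.4804, -0.0998, 0.0553]
eef_rot: [0.0, 0.964, -0.267, 0.0]
wrist_force: [0.6, 0.0, -0.2]
opening: 0.048
```

```bash
python3 - <<'E'
from h import *
for px,xy in(((303.5,275.2),(.468,-.120)),((304.4,267.5),(.475,-.108)),((304.4,267.5),(.4804,-.0997))):
    print([ (z,p("side",[*xy,z]).round(1)-np.array(px)) for z in(.04,.05,.06,.07,.08)])
go([.4805,-.0992,.054])
s=camera("side")[:,:,::-1]
G=lambda im:(255*(im/255)**.5).astype(np.uint8)
cv2.imwrite("pics/g5.png",cv2.resize(G(s[245:295,280:330]),(600,600),interpolation=2))
E
```

```text
[(0.04, array([-0.4, 11. ])), (0.05, array([-0.4,  7.9])), (0.06, array([-0.5,  4.8])), (0.07, array([-0.6,  1.6])), (0.08, array([-0.7, -1.7]))]
[(0.04, array([ 0.8, 13.6])), (0.05, array([ 0.7, 10.5])), (0.06, array([0.7, 7.4])), (0.07, array([0.6, 4.2])), (0.08, array([0.6, 0.9]))]
[(0.04, array([ 2.5, 10.1])), (0.05, array([2.4, 7. ])), (0.06, array([2.4, 3.9])), (0.07, array([2.3, 0.7])), (0.08, array([ 2.3, -2.6]))]
shift cm [-0.02 -0.05  0.13] tool y heading -2.111 t 5.1 tcp [ 0.4804 -0.0998  0.0553] x ax [ 0.858 -0.514  0.   ] z [ 1.e-04 -0.e+00 -1.e+00] F [ 0.55  0.04 -0.21]
```

View pics/g5.png

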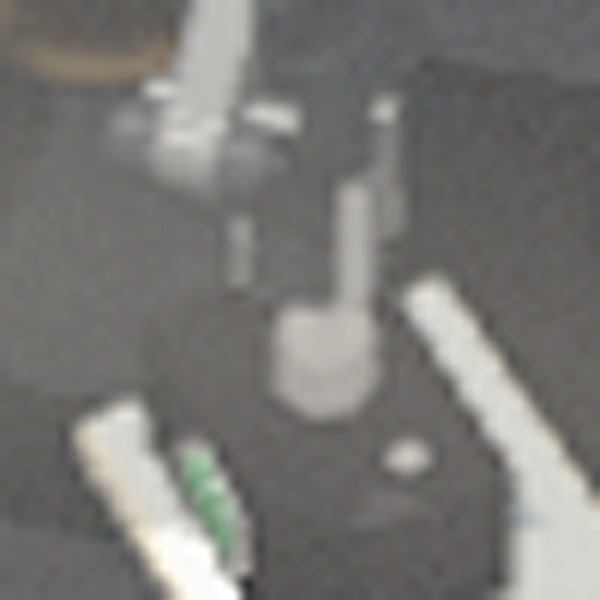

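Nine views used. Opening 0.05 with no force and the knob unmoved at (307,275) means the fingers shut above the knob. From the picture the real tips are about 18 mm above the reported TCP, so I'll keep going down under force guard.

Emit:
apply_moves --moves '[[[0,0,0,0,0,0,0.4],[0,0,0,0,0,0,0.4],[0,0,0.2,0,0,0,0.4],[0,0,0.4,0,0,0,0.4],[0,0,0.6,0,0,0,0.4],[0,0,0.6,0,0,0,0.4]]]'

```text
time_s: 5.75
eef_pos: [0.4801, -0.0996, 0.0489]
eef_rot: [-0.0, 0.964, -0.267, -0.0]
wrist_force: [0.0, -1.3, -0.3]
opening: 0.399
```

Emit:
apply_moves --moves '[[[0,0,0.2,0,0,0,0.4],[0,0,0.4,0,0,0,0.4],[0,0,0.4,0,0,0,0.4]]]'

```text
time_s: 6.05
eef_pos: [0.4802, -0.0996, 0.045]
eef_rot: [-0.0, 0.964, -0.267, -0.0]
wrist_force: [-0.0, 0.4, 0.0]
opening: 0.399
```

Emit:
apply_moves --moves '[[[0,0,0.2,0,0,0,0.4],[0,0,0.4,0,0,0,0.4],[0,0,0.4,0,0,0,0.4]]]'

```text
time_s: 6.35
eef_pos: [0.4802, -0.0996, 0.041]
eef_rot: [-0.0, 0.964, -0.267, -0.0]
wrist_force: [-0.8, -0.4, 0.1]
opening: 0.396
```

Emit:
apply_moves --moves '[[[0,0,0.2,0,0,0,0.4],[0,0,0.2,0,0,0,0.4],[0,0,0.2,0,0,0,0.4]]]'

```text
time_s: 6.65
eef_pos: [0.4804, -0.0997, 0.0393]
eef_rot: [-0.0, 0.964, -0.267, -0.0]
wrist_force: [-0.4, 0.8, 0.5]
opening: 0.4
```

Emit:
apply_moves --moves '[[[0,0,0,0,0,0,0.3],[0,0,0,0,0,0,0.2],[0,0,0,0,0,0,0.1],[0,0,0,0,0,0,0.1]]]'

```text
time_s: 7.05
eef_pos: [0.4825, -0.1001, 0.041]
eef_rot: [-0.0, 0.964, -0.267, 0.002]
wrist_force: [0.7, 0.2, -0.7]
opening: 0.104
```

```bash
python3 - <<'E'
from h import *
go([.4805,-.0992,.039]);o=get_obs();print(o["torque"],o["q"],o["opening"],o["joint_efforts"])
s=camera("side")[:,:,::-1]
go([.4805,-.0992,.039])
G=lambda im:(255*(im/255)**.5).astype(np.uint8)
cv2.imwrite("pics/g6.png",cv2.resize(G(s[245:295,280:330]),(600,600),interpolation=2))
a=cv2.imread("pics/g5.png");b=cv2.imread("pics/g6.png")
d=cv2.absdiff(a,b).max(2);print([(r,d[r*50:r*50+50].mean(axis=0).reshape(12,50).mean(1).round().astype(int).tolist()) for r in range(12)])
E
```

```text
shift cm [-0.22  0.03  0.2 ] tool y heading -2.111 t 7.05 tcp [ 0.4825 -0.1001  0.041 ] x ax [ 0.858 -0.514  0.004] z [ 0.0041 -0.001  -1.    ] F [ 0.7   0.23 -0.73]
[-0.00046258  0.00930872  0.01418412] [-4.46573274e-01  2.29719850e-01  1.93864987e+00  1.06843080e-03
  9.69049157e-01  1.66382651e+00] 0.10350383764008636 [ 3.01534189e-01 -3.95367980e+01 -2.76527345e+01  2.68443162e-01
  5.13094536e-02 -1.15468110e-04]
shift cm [-0.12 -0.02  0.12] tool y heading -2.1108 t 7.1 tcp [ 0.4814 -0.1     0.0402] x ax [ 0.858 -0.514  0.002] z [ 2.1e-03 -8.0e-04 -1.0e+00] F [ 0.7  -0.59  0.09]
[(0, [2, 3, 3, 23, 56, 18, 5, 5, 4, 3, 2, 3]), (1, [3, 4, 8, 62, 27, 25, 7, 5, 7, 4, 5, 5]), (2, [3, 5, 24, 57, 29, 36, 6, 21, 11, 3, 4, 4]), (3, [5, 3, 14, 33, 49, 38, 15, 28, 23, 3, 4, 4]), (4, [5, 3, 6, 37, 42, 17, 18, 39, 18, 2, 3, 4]), (5, [3, 3, 2, 4, 13, 7, 14, 18, 14, 2, 2, 3]), (6, [2, 2, 3, 6, 9, 38, 64, 44, 34, 2, 3, 2]), (7, [3, 3, 5, 55, 79, 70, 40, 63, 77, 12, 2, 3]), (8, [3, 3, 13, 109, 84, 41, 28, 95, 92, 61, 3, 2]), (9, [3, 3, 43, 56, 46, 72, 34, 61, 89, 85, 21, 2]), (10, [4, 5, 54, 105, 56, 93, 69, 16, 97, 113, 31, 1]), (11, [3, 4, 16, 115, 98, 65, 36, 18, 47, 114, 30, 1])]
```

View pics/g6.png

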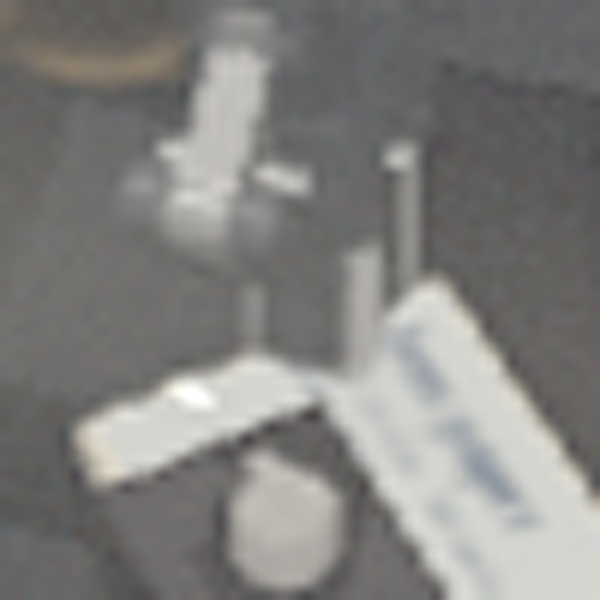

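Ten views used. The block has been squeezed aside: the knob moved from (307,275) to about (304,287) and still stands upright. The gripper offset needs measuring, so I'll lift and swing clear.

Emit:
apply_moves --moves '[[[0,0,-4,0,0,0,0.1],[0,0,-8,0,0,0,0.1],[0,0,-12,0,0,0,0],[0,0,-16,0,0,0,0],[0,0,-16,0,0,0,0]]]'

```text
time_s: 7.6
eef_pos: [0.4837, -0.1013, 0.2053]
eef_rot: [0.001, 0.964, -0.267, 0.005]
wrist_force: [0.7, -1.1, 0.7]
opening: 0.002
```

```bash
python3 - <<'E'
from h import *
go([.36,.08,.2])
cv2.imwrite("pics/sA.png",camera("side")[:,:,::-1])
o,_=tool();print(o["eef_pos"],p("side",o["eef_pos"]),p("side",o["eef_pos"]+[0,0,-.019]),o["opening"])
E
```

```text
shift cm [-19.93  -9.19   0.32] tool y heading -2.1109 t 7.6 tcp [ 0.4837 -0.1013  0.2053] x ax [ 0.858 -0.514  0.01 ] z [ 0.0095 -0.0046 -0.9999] F [ 0.69 -1.08  0.67]
[ 0.48214923 -0.1006035   0.20223399] [306.99255624 221.54352907] [307.09521204 228.84830868] 0.0021417763013644145
```

Emit:
apply_moves --moves '[[[-19.9,-9.2,0,0,0,0,0],[-19.9,-9.2,0,0,0,0,0],[-19.9,-9.2,0,0,0,0,0],[-19.9,-9.2,0,0,0,0,0],[-19.9,-9.2,0,0,0,0,0],[-19.9,-9.2,0,0,0,0,0],[-19.9,-9.2,0,0,0,0,0],[-19.9,-9.2,0,0,0,0,0]]]'

```text
time_s: 8.45
eef_pos: [0.3574, 0.0808, 0.1989]
eef_rot: [0.0, 0.964, -0.267, -0.0]
wrist_force: [-0.1, -1.1, -0.2]
opening: 0.0
```

```bash
cat > shot.py <<'E'
from h import *
import sys
n=sys.argv[1];cv2.imwrite(f"pics/s{n}.png",camera("side")[:,:,::-1]);cv2.imwrite(f"pics/t{n}.png",camera("top")[:,:,::-1])
go([.36,.08,.2]);o,_=tool();print(get_obs()["q"][5],p("side",o["eef_pos"]),p("side",o["eef_pos"]+[0,0,-.019]),o["opening"])
E
python3 shot.py B
```

```text
shift cm [ 0.25 -0.07 -0.1 ] tool y heading -2.1127 t 8.55 tcp [0.3575 0.0806 0.199 ] x ax [ 0.857 -0.516 -0.001] z [-8.e-04 -1.e-04 -1.e+00] F [-0.19 -0.21  0.74]
2.0075423833427224 [231.37553732 174.7276753 ] [232.42352948 181.74300346] -0.0009810093499747173
```

Emit:
apply_moves --moves '[[[0,0,0,0,0,-1.5,0],[0,0,0,0,0,-1.5,0],[0,0,0,0,0,-1.5,0],[0,0,0,0,0,-1.5,0],[0,0,0,0,0,-1.5,0],[0,0,0,0,0,-1.5,0],[0,0,0,0,0,-1.5,0],[0,0,0,0,0,-1.5,0]]]'

```text
time_s: 9.35
eef_pos: [0.3575, 0.0807, 0.1991]
eef_rot: [-0.0, 0.945, 0.326, -0.0]
wrist_force: [0.2, -0.3, 0.4]
opening: -0.0
```

```bash
python3 shot.py C
python3 - <<'E'
import cv2,numpy as np
G=lambda im:(255*(im/255)**.6).astype(np.uint8)
im=np.zeros((600,800,3),np.uint8)
def put(f,x,y,w,h,k,X,Y):
    im[Y:Y+h*k,X:X+w*k]=cv2.resize(G(cv2.imread(f)[y:y+h,x:x+w]),None,fx=k,fy=k,interpolation=2)
put("pics/sB.png",190,120,66,75,4,0,0);put("pics/sC.png",190,120,66,75,4,266,0);put("pics/sA.png",275,190,66,75,4,532,0)
put("pics/tC.png",375,185,66,48,6,0,306);put("pics/sC.png",275,255,66,48,6,402,306)
cv2.imwrite("pics/comp.png",im)
E
```

```text
shift cm [ 0.16  0.22 -0.09] tool y heading -0.9112 t 9.45 tcp [0.3574 0.0808 0.1991] x ax [ 0.79   0.613 -0.   ] z [-6.e-04 -0.e+00 -1.e+00] F [0.64 0.38 0.05]
0.8063849045926261 [231.31114861 174.64441169] [232.35992743 181.66060135] 0.0019446214532053026
```

View pics/comp.png

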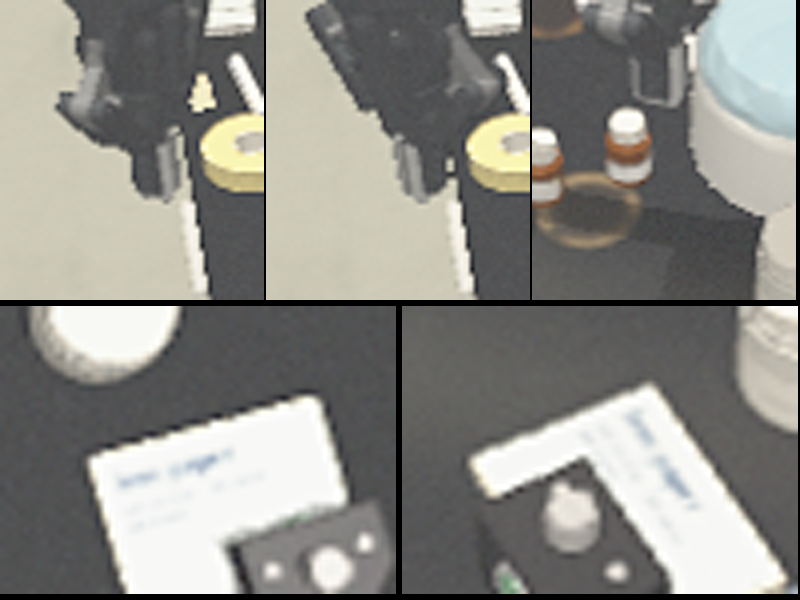

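```bash
cat > blob.py <<'E'
from h import *
def blobs(f,x0,y0,x1,y1,th,lo=4,hi=60):
    g=cv2.cvtColor(cv2.imread(f),cv2.COLOR_BGR2GRAY)[y0:y1,x0:x1]
    m=(g>th).astype(np.uint8);n,l,s,c=cv2.connectedComponentsWithStats(m,connectivity=4)
    return [((c[i]+[x0,y0]).round(1).tolist(),int(s[i,4])) for i in range(1,n) if lo<=s[i,4]<=hi]
if __name__=="__main__":
    for th in(100,140):
        print("top0",blobs("pics/top0.png",395,205,430,240,th,2));print("topC",blobs("pics/tC.png",412,212,445,248,th,2))
    for th in(90,120): print("side0",blobs("pics/side0.png",290,262,330,295,th,2,200),"sideC",blobs("pics/sC.png",290,275,330,310,th,2,200))
    d=cv2.cvtColor(cv2.imread("pics/tC.png"),cv2.COLOR_BGR2GRAY)[212:245,412:446];print("\n".join(" ".join(f"{v:3d}" for v in r) for r in d))
E
python3 blob.py
```

```text
top0 [([419.6, 217.6], 13), ([413.4, 222.1], 50), ([404.2, 221.8], 11)]
topC [([435.6, 224.1], 11), ([429.9, 228.4], 46), ([420.1, 228.7], 12), ([429.0, 237.5], 2), ([431.3, 237.3], 3), ([443.2, 242.8], 8), ([436.6, 245.4], 22)]
top0 [([419.5, 218.0], 6), ([413.3, 221.8], 38), ([404.1, 221.9], 8)]
topC [([435.5, 224.0], 6), ([429.7, 228.5], 38), ([412.6, 230.8], 18), ([420.0, 228.5], 6), ([437.3, 245.3], 3), ([433.1, 246.6], 7)]
side0 [([306.5, 273.6], 80), ([322.3, 282.1], 179), ([294.4, 287.3], 112), ([313.5, 282.2], 10)] sideC [([302.6, 289.8], 84), ([293.8, 303.3], 32), ([310.3, 298.9], 9)]
side0 [([322.8, 282.5], 158), ([306.5, 273.5], 64), ([293.4, 287.5], 79), ([296.5, 282.5], 4), ([313.7, 282.6], 7), ([298.2, 286.3], 6)] sideC [([302.6, 289.3], 63), ([310.3, 299.0], 7), ([294.3, 302.3], 7)]
245 245 245 244 242 240 237 242 244 244 244 244 244 244 244 244 244 246 254 179  24  38  37  41  37  41  40  35  38  39  40  40  42  44
243 242 239 233 233 232 229 241 244 244 244 244 244 244 244 244 244 245 252 188  54  32  38  40  39  38  39  40  38  37  40  37  39  40
236 238 232 225 23
[... 3497 characters left out ...]
  39  40  38  38  35
 39  40  41  36  35  30  24  30  65  69  54  41  36  33  38  36  37  36  33  41  36  38  38  37  39  39  35  37  37  37  37  34  28  42
 37  40  37  36  41  36  33  36  40  36  36  38  33  36  41  37  38  41  39  38  41  38  38  40  39  38  40  40  35  37  28  31 135 118
 38  38  38  38  38  38  38  38  36  38  39  38  38  36  38  40  40  37  36  39  37  38  38  36  38  37  37  34  41  61 119  95 141 115
 40  38  39  39  39  39  35  39  41  39  38  38  39  36  38  38  36  40  39  36  38  36  38  36  35  29  40  97 121  88 120 150 128  71
 36  40  38  38  36  37  38  35  36  39  36  37  40  39  40  37  36  39  38  37  36  35  36  28  23 127 128 113 167 137  65 124 133  79
```

```bash
python3 - <<'E'
from h import *
k0=w("top",(413.35,222.0),.061);k1=w("top",(429.8,228.5),.061);print(k0,k1,k1-k0)
print("side delta pred",p("side",k1)-p("side",k0), "seen -3.9,16.2")
for n,h in(("a",(435.6,224.1)),("b",(420.1,228.6))): print(w("top",h,.045))
for n,h in(("a",(419.6,217.7)),("b",(404.2,221.8))): print(w("top",h,.045))
c=np.array([.4895,-.1068]);a=np.radians(14.69);R=np.array([[np.cos(a),np.sin(a)],[-np.sin(a),np.cos(a)]])
print("pad frame",R@(k1[:2]-c),R@(k0[:2]-c))
go([k1[0],k1[1],.12],np.radians(15.5+45))
E
```

```text
[ 0.47986063 -0.10021208  0.061     ] [ 0.46363561 -0.13964101  0.061     ] [-0.01622502 -0.03942893  0.        ]
side delta pred [-3.67957883 16.28474689] seen -3.9,16.2
[ 0.47465341 -0.15738766  0.045     ]
[ 0.46406281 -0.11906296  0.045     ]
[ 0.49084854 -0.11854836  0.045     ]
[ 0.48121724 -0.0804683   0.045     ]
pad frame [-0.03334705 -0.02520858] [-0.00765366  0.00881701]
shift cm [-5.11 23.93  7.91] tool y heading -0.9112 t 9.45 tcp [0.3574 0.0808 0.1991] x ax [ 0.79   0.613 -0.   ] z [-6.e-04 -0.e+00 -1.e+00] F [0.64 0.38 0.05]
turn about tool z 1.1744256021810342
```

Emit:
apply_moves --moves '[[[-5.1,23.9,0,0,0,1.174,0.3],[-5.1,23.9,0,0,0,1.174,0.3],[-5.1,23.9,0,0,0,1.174,0.3],[-5.1,23.9,0,0,0,1.174,0.3],[-5.1,23.9,0,0,0,1.174,0.3],[-5.1,23.9,0,0,0,1.174,0.3],[-5.1,23.9,0,0,0,1.174,0.3],[-5.1,23.9,0,0,0,1.174,0.3]]]'

```text
time_s: 10.25
eef_pos: [0.4631, -0.1398, 0.1987]
eef_rot: [-0.0, 0.965, -0.26, -0.001]
wrist_force: [0.3, 0.1, 0.0]
opening: 0.3
```

Emit:
apply_moves --moves '[[[0,0,0,0,0,0,0.3],[0,0,0,0,0,0,0.3],[0,0,0,0,0,0,0.3]]]'

```text
time_s: 10.55
eef_pos: [0.4632, -0.1387, 0.1992]
eef_rot: [0.0, 0.967, -0.254, -0.0]
wrist_force: [0.3, 0.3, 0.1]
opening: 0.295
```

```bash
python3 -c "
from h import *
go([.4636,-.1396,.06],np.radians(60.5));print(get_obs()['opening'])"
```

```text
shift cm [ 0.08  0.06 13.92] tool y heading -2.0841 t 10.55 tcp [ 0.4632 -0.1387  0.1992] x ax [ 0.871 -0.491 -0.   ] z [-1.e-04  0.e+00 -1.e+00] F [0.3  0.26 0.09]
turn about tool z 0.0015817127703492417
0.2953163431505285
```

Emit:
apply_moves --moves '[[[0.1,0.1,4,0,0,0,0.3],[0.1,0.1,8,0,0,0,0.3],[0.1,0.1,11,0,0,0,0.3],[0.1,0.1,13.5,0,0,0,0.3],[0.1,0.1,14.5,0,0,0,0.3],[0.1,0.1,14.9,0,0,0,0.3],[0.1,0.1,14.9,0,0,0,0.3]]]'

```text
time_s: 11.25
eef_pos: [0.464, -0.1401, 0.0508]
eef_rot: [0.0, 0.967, -0.254, 0.0]
wrist_force: [-0.3, -0.6, 0.9]
opening: 0.299
```

Emit:
apply_moves --moves '[[[0,0,0.2,0,0,0,0.3],[0,0,0.4,0,0,0,0.3],[0,0,0.5,0,0,0,0.3],[0,0,0.6,0,0,0,0.3],[0,0,0.7,0,0,0,0.3],[0,0,0.7,0,0,0,0.3]]]'

```text
time_s: 11.85
eef_pos: [0.4636, -0.1399, 0.0432]
eef_rot: [-0.0, 0.967, -0.254, -0.0]
wrist_force: [0.3, 0.8, 0.3]
opening: 0.297
```

```bash
cat > kn.py <<'E'
from h import *
from blob import blobs
cv2.imwrite("pics/tmp.png",camera("side")[:,:,::-1])
print(blobs("pics/tmp.png",285,275,330,310,105,4,200))
go([.4636,-.1396,.04]);print(get_obs()["torque"])
g=cv2.cvtColor(cv2.imread("pics/tmp.png"),cv2.COLOR_BGR2GRAY)[268:302,288:318];print("\n".join(" ".join(f"{v:3d}" for v in r) for r in g))
E
python3 kn.py
```

```text
[([291.0, 277.4], 36), ([297.8, 276.6], 5), ([304.5, 290.6], 22), ([310.0, 298.8], 4), ([294.0, 301.7], 7)]
shift cm [-0.01 -0.03  0.33] tool y heading -2.085 t 11.9 tcp [ 0.4636 -0.1399  0.0433] x ax [ 0.871 -0.492 -0.   ] z [-1.e-04  1.e-04 -1.e+00] F [ 0.17  0.18 -0.26]
[-0.03276489  0.01795845  0.02878947]
 49  48  42 104 157 171 171 173 146  67  50  49  46  46  45  44  48  51  49  46  49  49  44  37  39  42  61 102 105  61
 51  47  45 125 175 170 169 172 142  64  43  45  45  46  45  44  46  50  48  44  58  78  71  60  86  96 143 185 171 121
 49  47  66 133 172 169 170 162 119  54  45  44  47  47  43  49  50  48  47  44  72 116 127 137 175 183 181 179 180 158
 49  45 102 157 171 170 171 161 113  53  51  48  48  46  49  52  51  47  50  48  56  89 148 182 177 175 169 170 176 181
 46  45 104 157 170 170 173 146  72  54  51  54  54  52  52  52  48  47  49  45  43  51 131 175 158 133 129 154 172 177
 47  55 128 173 169 169 172 139  56  54  52  51  53  53  50  51  50  49  49  46  41  55 116 147 128 118 126 161 176 177
 86  82 133 172 169 172 160 112  56  51  48  47  50  50  49  52  48 
[... 2591 characters left out ...]
  33  36  35  32  33  34  35  31  32  41  63  61  30  32  33  35  33  32  32  33  34  36  33  24 123
 29  30  28  43  45  30  33  34  34  34  34  37  36  33  31  30  32  33  30  35  32  40  49  47  37  35  34  35  28  70
 30  26  47  87  89  35  32  34  35  33  33  35  34  37  35  34  32  32  36  34  32  74 112 102  54  30  33  31  32  28
 29  25  72 108 103  73  39  32  34  34  33  34  34  32  32  34  32  33  35  34  44 106 144 125  72  32  33  34  35  27
 32  25  57  85  97 117  98  26  34  34  33  36  38  39  33  36  30  34  37  31  30  55  93  90  46  33  36  31  39  33
 28  31  56  82  92 156 167  56  37  32  35  35  35  34  33  36  37  33  36  35  33  32  27  30  31  30  33  36  33  31
```

```bash
python3 - <<'E'
from h import *
for d in(.013,.027):
  for z in(.03,.045,.06): print(d,z,p("side",[.4636-.492*d,-.1399-.871*d,z]).round(1))
print(p("side",[.4636,-.1396,.061]),p("side",[.4636,-.1396,.045]))
E
```

```text
0.013 0.03 [301.2 302.3]
0.013 0.045 [301.1 297.7]
0.013 0.06 [300.9 293.1]
0.027 0.03 [299.1 307.9]
0.027 0.045 [298.9 303.3]
0.027 0.06 [298.8 298.6]
[302.86892327 287.56038228] [302.99685099 292.57593489]
```

Emit:
apply_moves --moves '[[[0,0,0.2,0,0,0,0.3],[0,0,0.4,0,0,0,0.3],[0,0,0.5,0,0,0,0.3],[0,0,0.6,0,0,0,0.3],[0,0,0.6,0,0,0,0.3]]]'

```text
time_s: 12.4
eef_pos: [0.4635, -0.1399, 0.0371]
eef_rot: [-0.0, 0.967, -0.254, -0.0]
wrist_force: [-0.2, -0.5, -0.5]
opening: 0.3
```

Emit:
apply_moves --moves '[[[0,0,0.1,0,0,0,0.3],[0,0,0.2,0,0,0,0.3],[0,0,0.2,0,0,0,0.3]]]'

```text
time_s: 12.7
eef_pos: [0.4636, -0.1399, 0.0352]
eef_rot: [-0.0, 0.967, -0.254, -0.0]
wrist_force: [0.9, -0.1, -0.5]
opening: 0.302
```

Emit:
apply_moves --moves '[[[0,0,0.1,0,0,0,0.3],[0,0,0.2,0,0,0,0.3],[0,0,0.2,0,0,0,0.3]]]'

```text
time_s: 13.0
eef_pos: [0.4635, -0.1399, 0.0332]
eef_rot: [-0.0, 0.967, -0.254, -0.0]
wrist_force: [0.2, 0.1, -0.5]
opening: 0.299
```

Emit:
apply_moves --moves '[[[0,0,0.1,0,0,0,0.3],[0,0,0.1,0,0,0,0.3]]]'

```text
time_s: 13.2
eef_pos: [0.4636, -0.1399, 0.0322]
eef_rot: [-0.0, 0.967, -0.254, -0.0]
wrist_force: [-0.3, -0.3, -0.8]
opening: 0.299
```

Emit:
apply_moves --moves '[[[0,0,0,0,0,0,0.26],[0,0,0,0,0,0,0.24],[0,0,0,0,0,0,0.23]]]'

```text
time_s: 13.5
eef_pos: [0.4637, -0.14, 0.0323]
eef_rot: [0.0, 0.967, -0.254, 0.0]
wrist_force: [-1.7, -0.6, 0.5]
opening: 0.226
```

Emit:
apply_moves --moves '[[[0,0,0.1,0,0,0,0.23],[0,0,0.1,0,0,0,0.23]]]'

```text
time_s: 13.7
eef_pos: [0.4636, -0.1399, 0.0312]
eef_rot: [-0.0, 0.967, -0.254, -0.0]
wrist_force: [0.4, -0.6, -0.9]
opening: 0.231
```

Emit:
apply_moves --moves '[[[0,0,0.1,0,0,0,0.23],[0,0,0.1,0,0,0,0.23]]]'

```text
time_s: 13.9
eef_pos: [0.4635, -0.1399, 0.0302]
eef_rot: [-0.0, 0.967, -0.254, -0.0]
wrist_force: [0.3, 0.6, -0.2]
opening: 0.228
```

Emit:
apply_moves --moves '[[[0,0,0.1,0,0,0,0.23],[0,0,0.1,0,0,0,0.23]]]'

```text
time_s: 14.1
eef_pos: [0.4635, -0.1399, 0.0292]
eef_rot: [-0.0, 0.967, -0.254, -0.0]
wrist_force: [-0.8, -0.2, 0.9]
opening: 0.226
```

```bash
python3 kn.py | tail -24
```

```text
45  81 122 147 161 159 162 138  70  50  44  47  47  49  51  51  47  47  49  47  38  86 139 162 170 175 163 139 138 154
 86 180 218 161 158 159 162 134  69  69  68  44  46  46  48  45  47  47  47  45  38  86 134 154 165 175 174 163 155 152
156 154 154 161 159 159 151 111  56 122 135  42  45  45  47  49  46  46  46  42  38  87 145 162 161 168 168 158 140 122
 62  78 127 159 161 163 153 108  81 102  99  82  61  43  46  44  46  44  44  43  36  88 149 166 151 155 163 157 139 127
 69  87 121 145 165 172 143  74 115 157 154 153 130  46  43  45  46  43  41  44  38  83 146 170 159 153 162 173 172 152
 98 138 160 142 130 122  97  62  62  64  83 125 123  47  46  43  46  40  42  42  36  83 142 172 167 144 148 169 177 165
 88 129 160 174 178 165 117  73  73  70  53  42  50  45  45  45  45  43  39  40  35  87 147 175 174 163 161 174 177 167
 77 106 122 124 134 123  88  85  89  84  59  43  41  44  44  44  43  42  42  39  37  86 152 183 177 176 178 177 174 162
 73  99 102 108 114 102  70  64  69  63  61  60  40  39  41  46  41  47  48  40  36  60 134 178 178 177 177 169 159 162
 58  76  84  86  95  
[... 1078 characters left out ...]
  32  57  70  52  43  44  44  43  39  32  87 125 112  72  31  31  35  31  34  33  36  35  34  25 123
 27  33  29  39  46  32  31  35  38  43  44  44  43  37  37  89 126 110  67  34  32  39  52  49  35  33  34  29  30  69
 31  27  45  88  88  34  32  34  32  36  37  38  37  37  48  94 123  98  41  30  33  72 111 105  55  30  33  37  33  30
 29  26  72 107 103  73  41  30  36  33  32  34  36  33  55  86  89  59  30  31  44 106 145 125  71  31  35  33  35  31
 32  25  57  85  98 111  88  27  37  34  37  33  33  35  33  31  30  33  29  33  32  55  94  90  46  33  31  34  32  32
 31  25  54  83  92 129 127  37  30  33  33  35  34  33  34  32  35  33  32  36  36  30  31  32  31  33  34  32  36  32
```

Emit:
apply_moves --moves '[[[0,0,0,0,0,0,0.18],[0,0,0,0,0,0,0.14],[0,0,0,0,0,0,0.1],[0,0,0,0,0,0,0.1]]]'

```text
time_s: 14.55
eef_pos: [0.4637, -0.1399, 0.0295]
eef_rot: [-0.0, 0.967, -0.254, 0.0]
wrist_force: [-1.9, 1.3, 4.0]
opening: 0.149
```

Emit:
apply_moves --moves '[[[0,0,-0.1,0,0,0,0.05],[0,0,-0.3,0,0,0,0.05],[0,0,-0.6,0,0,0,0.05],[0,0,-0.8,0,0,0,0.05],[0,0,-0.8,0,0,0,0.05]]]'

```text
time_s: 15.05
eef_pos: [0.4638, -0.1401, 0.0375]
eef_rot: [0.0, 0.967, -0.254, 0.0]
wrist_force: [1.0, 0.4, -6.8]
opening: 0.148
```

```bash
python3 kn.py | head -3
```

```text
[([291.9, 278.9], 50), ([298.2, 279.2], 6), ([305.1, 289.5], 13), ([310.5, 296.5], 4), ([294.0, 300.0], 7)]
shift cm [-0.03 -0.03 -0.26] tool y heading -2.0851 t 15.1 tcp [ 0.4637 -0.14    0.0374] x ax [ 0.871 -0.492  0.   ] z [ 2.e-04 -1.e-04 -1.e+00] F [-0.16  0.03 -6.4 ]
[ 0.00396724  0.00979757 -0.0269234 ]
```

Gripped and lifted: opening 0.148 and Fz about −6.4 N, with the TCP about 20.5 mm above the block's underside. Next I lift above the centrifuge and carry the block across.

Emit:
apply_moves --moves '[[[0,0,-2,0,0,0,0.05],[0,0,-5,0,0,0,0.05],[0,0,-8,0,0,0,0.05],[0,0,-11,0,0,0,0.05],[0,0,-13,0,0,0,0.05],[0,0,-13.5,0,0,0,0.05],[0,0,-13.5,0,0,0,0.05]]]'

```text
time_s: 15.8
eef_pos: [0.4639, -0.1401, 0.1726]
eef_rot: [0.0, 0.967, -0.254, 0.001]
wrist_force: [-0.3, 0.2, -6.6]
opening: 0.153
```

```bash
python3 -c "
from h import *
go([.5718,.3021,.17],.0576+np.pi/4);print(get_obs()['opening'])"
```

```text
shift cm [-12.35 -43.81   0.24] tool y heading -2.085 t 15.8 tcp [ 0.4639 -0.1401  0.1726] x ax [ 0.871 -0.492  0.001] z [ 1.e-03 -6.e-04 -1.e+00] F [-0.26  0.18 -6.6 ]
turn about tool z 0.21357555867735734
0.15311717047230444
```

Emit:
apply_moves --moves '[[[-0.5,-1.5,0,0,0,0,0.05],[-1.2,-4.2,0,0,0,0,0.05],[-2,-7.3,0,0,0,0,0.05],[-3,-10.6,0,0,0,0,0.05],[-4,-14,0,0,0,0,0.05],[-5,-17.5,0,0,0,0,0.05],[-6,-21,0,0,0,0,0.05],[-7,-24.5,0,0,0,0,0.05]]]'

```text
time_s: 16.6
eef_pos: [0.522, 0.1093, 0.1699]
eef_rot: [0.0, 0.967, -0.254, -0.002]
wrist_force: [0.5, -0.5, -5.6]
opening: 0.151
```

Emit:
apply_moves --moves '[[[-1,-3.5,0,0,0,0.05,0.05],[-2,-7,0,0,0,0.1,0.05],[-3,-11,0,0,0,0.15,0.05],[-4,-14.5,0,0,0,0.213,0.05],[-4.8,-17.3,0,0,0,0.213,0.05],[-5.3,-19.0,0,0,0,0.213,0.05],[-5.3,-19.3,0,0,0,0.213,0.05],[-5.3,-19.3,0,0,0,0.213,0.05]]]'

```text
time_s: 17.4
eef_pos: [0.5708, 0.3017, 0.1697]
eef_rot: [0.001, 0.935, -0.355, -0.001]
wrist_force: [-0.4, -1.2, -6.2]
opening: 0.147
```

```bash
python3 -c "
from h import *
go([.5718,.3021,.07],.0576+np.pi/4);print(get_obs()['opening'],get_obs()['q'])
t=camera('top')[:,:,::-1];cv2.imwrite('pics/tD.png',t);g=cv2.cvtColor(t,cv2.COLOR_BGR2GRAY)
print(g[160:224:4,214:292:3])"
```

```text
shift cm [ 0.07 -0.13  9.97] tool y heading -2.297 t 17.4 tcp [0.5708 0.3017 0.1697] x ax [ 0.748 -0.664 -0.002] z [-0.0037 -0.0015 -1.    ] F [-0.43 -1.21 -6.18]
turn about tool z 0.0015575833851686482
0.147339576758911 [ 3.03009259e-01  3.73689119e-01  1.45259233e+00 -3.55991726e-04
  1.31927401e+00  2.60013857e+00]
[[143 141 138 136 134 109 146 146 146 108 107  60  85 141 185  34  34  32
   34  31  33  39  41  38  39  38]
 [134 134 130 130 126 125 144 146 144 147  61  89 152 126 209 249 246 245
  245 246 214 171  34  38  39  38]
 [127 124 123 122 117 115 128 143 144 145  85  68  68  76  75 228 243 243
  243 245 182 244 181  35  42  37]
 [117 115 112 105 102 100  92 146 145 146 138  64  65  20 108 172 244 244
  243 243 197 242 180  36  39  36]
 [103  96  91  86  76  69  60 140 146 145 148  61  66  29 125 230 242 243
  243 243 242 242 227  40  38  37]
 [ 74  86  99 100  66  68  67 123 145 145 146  95  64  60 147 217 240 243
  243 243 245 236 252  35  38  39]
 [115  62  60  68  67  98  89  50 147 145 145 145  63  64 148 146 245 243
  243 243 243 243 251  36  37  38]
 [116 106 105 103
[... 264 characters left out ...]
41 146 240
  244 121 209 243 244  45  37  36]
 [ 31  28  29  35 245 241 241 241 238 159 146 145 147  84  65  91 178 242
  242 229 239 103 247 112  39  39]
 [ 55  31  30  30 239 240 240 240 240 239 146 146 146 141  64  65  77 183
  209 218 209 119 218 184  38  40]
 [ 51  31  31  29 245 241 242 241 241 242 140 146 146 148  63  66 172  87
  213 242 114 240 223 182  39  36]
 [ 48  39  26  31 164 242 242 241 241 242 209 146 146 145  98  66  89 179
  158 116 248 234 246 157  37  38]
 [ 52  38  30  29  86 202 211 247 117 172 178 145 145 146 150  64  63 185
  181 247 248 250 144  68  37  41]
 [ 52  40  32  27  32  22 180 187 179 155 149 142 147 146 146  79  67  59
   46  41  45  46  46  83  63  39]]
```

Emit:
apply_moves --moves '[[[0,0,2,0,0,0,0.05],[0,0,5,0,0,0,0.05],[0,0,7.5,0,0,0,0.05],[0,0,9,0,0,0,0.05],[0,0,9,0,0,0,0.05],[0,0,9,0,0,0,0.05]]]'

```text
time_s: 18.05
eef_pos: [0.5724, 0.3015, 0.0829]
eef_rot: [-0.0, 0.935, -0.356, 0.0]
wrist_force: [0.5, 0.7, -5.2]
opening: 0.15
```

```bash
python3 -c "
from h import *
go([.5718,.3021,.0325],.0576+np.pi/4);print(get_obs()['torque'])
cv2.imwrite('pics/sD.png',camera('side')[:,:,::-1])"
```

```text
shift cm [-0.09 -0.    5.04] tool y heading -2.2986 t 18.05 tcp [0.5724 0.3015 0.0829] x ax [ 0.747 -0.665  0.   ] z [ 4.e-04  0.e+00 -1.e+00] F [ 0.53  0.7  -5.18]
turn about tool z -4.778033798302772e-05
[-5.25407119e-05 -4.35891182e-02 -2.80604677e-02]
```

Emit:
apply_moves --moves '[[[-0.05,0,1,0,0,0,0.05],[-0.05,0,2,0,0,0,0.05],[-0.05,0,2.4,0,0,0,0.05],[-0.05,0,2.6,0,0,0,0.05],[-0.05,0,2.8,0,0,0,0.05],[-0.05,0,2.8,0,0,0,0.05]]]'

```text
time_s: 18.7
eef_pos: [0.5716, 0.3022, 0.0541]
eef_rot: [0.0, 0.935, -0.356, -0.0]
wrist_force: [-0.2, -0.1, -5.7]
opening: 0.148
```

Emit:
apply_moves --moves '[[[0,0,0.2,0,0,0,0.05],[0,0,0.4,0,0,0,0.05],[0,0,0.6,0,0,0,0.05],[0,0,0.8,0,0,0,0.05],[0,0,0.8,0,0,0,0.05]]]'

```text
time_s: 19.2
eef_pos: [0.5713, 0.3021, 0.0459]
eef_rot: [0.0, 0.935, -0.356, -0.0]
wrist_force: [0.1, 0.5, -5.2]
opening: 0.144
```

```bash
cat > look.py <<'E'
from h import *
G=lambda im:(255*(im/255)**.6).astype(np.uint8)
s=camera('side')[:,:,::-1];cv2.imwrite('pics/look.png',cv2.resize(G(s[135:205,265:345]),(800,700) if 0 else (680,595),interpolation=2))
go([.5718,.3021,.0325],.0576+np.pi/4);print(get_obs()['torque'])
def M(x,y,z): a=.0576;return p("side",[.5755+(x*np.cos(a)-y*np.sin(a))/1e3,.3073+(x*np.sin(a)+y*np.cos(a))/1e3,z/1e3])
for n,v in dict(nest=(0,0,12),postA=(42,22,44),postB=(42,-22,44),postC=(4,50,44),pivot=(-24,-32,46),knobtop=(-4,-5,52+12+7.5)).items(): print(n,((M(*v)-[265,135])*8.5).round())
E
python3 look.py
```

```text
shift cm [ 0.04 -0.02  1.35] tool y heading -2.298 t 19.25 tcp [0.5714 0.3022 0.046 ] x ax [ 0.747 -0.665 -0.   ] z [-5.e-04 -2.e-04 -1.e+00] F [-0.02 -0.84 -5.97]
turn about tool z 0.0006436643633804806
[ 0.04162318  0.01217666 -0.00332639]
nest [372. 291.]
postA [473. 156.]
postB [512. 229.]
postC [342. 129.]
pivot [327. 276.]
knobtop [363. 155.]
```

View pics/look.png

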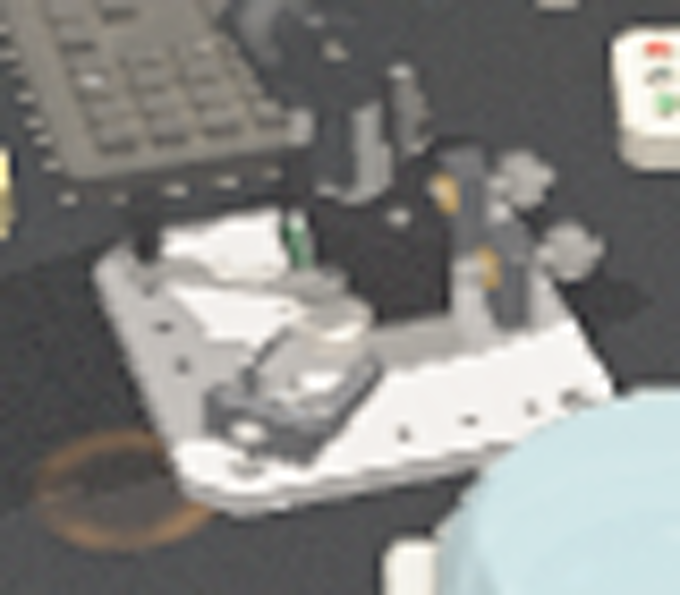

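Twelve views used. This picture shows the block, upright, between the eccentric (345,310) and posts a and b (465,155 and 505,225), with free gaps. The posts project within 1 px of prediction. I'll lower softly.

Emit:
apply_moves --moves '[[[0,0,0.2,0,0,0,0.05],[0,0,0.4,0,0,0,0.05],[0,0,0.6,0,0,0,0.05],[0,0,0.8,0,0,0,0.05],[0,0,1.0,0,0,0,0.05],[0,0,1.0,0,0,0,0.05]]]'

```text
time_s: 19.85
eef_pos: [0.5713, 0.3021, 0.0358]
eef_rot: [0.0, 0.935, -0.356, -0.0]
wrist_force: [0.4, 0.7, -5.7]
opening: 0.15
```

Emit:
apply_moves --moves '[[[0,0,0.05,0,0,0,0.05],[0,0,0.1,0,0,0,0.05],[0,0,0.15,0,0,0,0.05],[0,0,0.2,0,0,0,0.05]]]'

```text
time_s: 20.25
eef_pos: [0.5716, 0.3023, 0.0344]
eef_rot: [-0.0, 0.935, -0.356, 0.0]
wrist_force: [0.6, -0.4, -6.5]
opening: 0.151
```

Emit:
apply_moves --moves '[[[0,0,0.05,0,0,0,0.05],[0,0,0.1,0,0,0,0.05],[0,0,0.1,0,0,0,0.05]]]'

```text
time_s: 20.55
eef_pos: [0.5715, 0.3022, 0.0332]
eef_rot: [0.0, 0.935, -0.356, -0.0]
wrist_force: [-0.2, 0.8, -5.4]
opening: 0.149
```

Emit:
apply_moves --moves '[[[0,0,0.03,0,0,0,0.05],[0,0,0.06,0,0,0,0.05],[0,0,0.06,0,0,0,0.05]]]'

```text
time_s: 20.85
eef_pos: [0.5716, 0.3022, 0.0327]
eef_rot: [-0.0, 0.935, -0.356, -0.0]
wrist_force: [0.4, -0.6, -6.4]
opening: 0.149
```

Emit:
apply_moves --moves '[[[0,0,0.03,0,0,0,0.05],[0,0,0.05,0,0,0,0.05],[0,0,0.05,0,0,0,0.05]]]'

```text
time_s: 21.15
eef_pos: [0.5719, 0.3023, 0.0326]
eef_rot: [-0.0, 0.935, -0.356, 0.0]
wrist_force: [0.2, -0.6, -2.4]
opening: 0.151
```

Emit:
apply_moves --moves '[[[0,0,0.03,0,0,0,0.05],[0,0,0.05,0,0,0,0.05],[0,0,0.05,0,0,0,0.05]]]'

```text
time_s: 21.45
eef_pos: [0.5723, 0.3024, 0.0326]
eef_rot: [-0.0, 0.935, -0.356, 0.001]
wrist_force: [-1.5, -0.3, 2.6]
opening: 0.148
```

Emit:
apply_moves --moves '[[[0,0,-0.05,0,0,0,0.05],[0,0,-0.05,0,0,0,0.17],[0,0,-0.05,0,0,0,0.2],[0,0,-0.15,0,0,0,0.2],[0,0,-0.2,0,0,0,0.2],[0,0,-0.2,0,0,0,0.2]]]'

```text
time_s: 22.05
eef_pos: [0.5718, 0.3023, 0.0339]
eef_rot: [-0.0, 0.935, -0.356, 0.0]
wrist_force: [0.6, -0.2, 0.6]
opening: 0.198
```

```bash
cat > f.py <<'E'
from h import *
a=.0576
o,R=tool();F=o["wrist_force"];c,s=np.cos(a),np.sin(a);d=(o["eef_pos"]-[.5755,.3073,0])*1000
print("t",round(o["time_s"],2),"mount F (on block) x %.2f y %.2f z %.2f"%(-(F[0]*c+F[1]*s),-(-F[0]*s+F[1]*c),F[2]),"tcp mount x %.2f y %.2f z %.2f"%(d[0]*c+d[1]*s,-d[0]*s+d[1]*c,d[2]),"tq",o["torque"].round(3),"op",round(o["opening"],3))
R_=R.as_matrix();m=np.array([[c,s,0],[-s,c,0],[0,0,1]])
print("mount +x in tool",(R_.T@m[0]).round(3),"+y",(R_.T@m[1]).round(3))
E
python3 f.py; python3 f.py|head -1
```

```text
t 22.05 mount F (on block) x -0.61 y 0.25 z 0.61 tcp mount x -4.01 y -4.78 z 33.92 tq [-0.019 -0.038  0.055] op 0.198
mount +x in tool [ 0.708 -0.707  0.   ] +y [-0.707 -0.708  0.   ]
t 22.05 mount F (on block) x -0.61 y 0.25 z 0.61 tcp mount x -4.01 y -4.78 z 33.92 tq [-0.019 -0.038  0.055] op 0.198
```

```bash
cat > f.py <<'E'
from h import *
import sys
n=int(sys.argv[1]) if len(sys.argv)>1 else 4
a=.0576;c,s=np.cos(a),np.sin(a);m=np.array([[c,s,0],[-s,c,0],[0,0,1]])
Q=[]
for i in range(n): camera("side");o,R=tool();Q.append(np.r_[m@-o["wrist_force"],m@(o["eef_pos"]-[.5755,.3073,0])*1000,o["torque"]])
Q=np.array(Q);M=Q.mean(0)
print("t %.2f"%o["time_s"],"F on block",M[:3].round(2),"+-",Q[:,:3].std(0).round(1),"tcp",M[3:6].round(2),"tq",M[6:].round(3),"op",round(o["opening"],3),"tilt",R.apply([0,0,1])[:2].round(4))
E
python3 f.py 4
```

```text
t 22.25 F on block [ 0.07 -0.11 -0.11] +- [0.4 0.4 0.5] tcp [-4.16 -4.82 33.76] tq [ 0.009  0.006 -0.004] op 0.201 tilt [-0. -0.]
```

Emit:
apply_moves --moves '[[[0,-0.05,0,0,0,0,0.2],[0,-0.1,0,0,0,0,0.2],[0,-0.15,0,0,0,0,0.2],[0,-0.2,0,0,0,0,0.2],[0,-0.25,0,0,0,0,0.2],[0,-0.3,0,0,0,0,0.2]]]'

```text
time_s: 22.85
eef_pos: [0.5736, 0.3045, 0.0337]
eef_rot: [0.0, 0.935, -0.356, -0.0]
wrist_force: [-0.1, -0.6, -0.3]
opening: 0.199
```

```bash
python3 f.py 4
```

```text
t 23.05 F on block [ 0.37  0.87 -0.45] +- [0.6 0.4 0.5] tcp [-2.04 -2.66 33.69] tq [-0.082  0.089  0.013] op 0.197 tilt [0.0001 0.0001]
```

Emit:
apply_moves --moves '[[[0,-0.02,0,0,0,0,0.2],[0,-0.04,0,0,0,0,0.2],[0,-0.06,0,0,0,0,0.2],[0,-0.08,0,0,0,0,0.2]]]'

```text
time_s: 23.45
eef_pos: [0.5741, 0.305, 0.0337]
eef_rot: [0.0, 0.935, -0.356, -0.0]
wrist_force: [-1.2, -1.1, 1.1]
opening: 0.203
```

```bash
python3 f.py 3
```

```text
t 23.60 F on block [1.07 0.89 0.31] +- [0.2 0.4 0.2] tcp [-1.5  -2.13 33.7 ] tq [-0.103  0.137 -0.011] op 0.204 tilt [-0.  0.]
```

Emit:
apply_moves --moves '[[[0,-0.02,0,0,0,0,0.2],[0,-0.04,0,0,0,0,0.2],[0,-0.06,0,0,0,0,0.2]]]'

```text
time_s: 23.9
eef_pos: [0.5745, 0.3055, 0.0337]
eef_rot: [0.0, 0.935, -0.356, -0.0]
wrist_force: [0.2, -1.7, 0.6]
opening: 0.203
```

```bash
python3 f.py 3
```

```text
t 24.05 F on block [ 0.77  0.28 -0.3 ] +- [0.3 0.8 0. ] tcp [-1.06 -1.69 33.7 ] tq [-0.12   0.113 -0.011] op 0.202 tilt [-0.      0.0001]
```

Emit:
apply_moves --moves '[[[0,-0.02,0,0,0,0,0.2],[0,-0.04,0,0,0,0,0.2],[0,-0.06,0,0,0,0,0.2]]]'

```text
time_s: 24.35
eef_pos: [0.5747, 0.3059, 0.0337]
eef_rot: [0.0, 0.935, -0.356, -0.0]
wrist_force: [-2.4, -0.3, 0.8]
opening: 0.203
```

```bash
python3 f.py 3
```

```text
t 24.50 F on block [ 1.69  1.01 -0.97] +- [0.3 0.2 0.2] tcp [-0.9  -1.35 33.66] tq [-0.263  0.373 -0.012] op 0.204 tilt [-0.0006 -0.0002]
```

Emit:
apply_moves --moves '[[[0,-0.02,0,0,0,0,0.2],[0,-0.04,0,0,0,0,0.2],[0,-0.06,0,0,0,0,0.2]]]'

```text
time_s: 24.8
eef_pos: [0.5748, 0.3063, 0.0336]
eef_rot: [0.0, 0.935, -0.356, -0.0]
wrist_force: [-4.9, -2.6, 2.7]
opening: 0.202
```

```bash
python3 f.py 3
```

```text
t 24.95 F on block [ 4.64  2.   -2.24] +- [0.3 0.4 0.4] tcp [-0.72 -0.94 33.62] tq [-0.432  0.786  0.015] op 0.203 tilt [-0.001  -0.0003]
```

Emit:
apply_moves --moves '[[[-0.012,0.012,0,0,0,0,0.2],[-0.026,-0.002,0,0,0,0,0.2],[-0.033,-0.009,0,0,0,0,0.2]]]'

```text
time_s: 25.25
eef_pos: [0.5748, 0.3066, 0.0336]
eef_rot: [0.0, 0.935, -0.356, -0.0]
wrist_force: [-3.8, -2.2, 2.4]
opening: 0.197
```

```bash
python3 f.py 3
```

```text
t 25.40 F on block [ 4.49  2.   -2.12] +- [0.5 0.5 0.4] tcp [-0.71 -0.61 33.64] tq [-0.403  0.77  -0.033] op 0.202 tilt [-0.0007 -0.0002]
```

Emit:
apply_moves --moves '[[[-0.012,0.012,0,0,0,0,0.2],[-0.026,-0.002,0,0,0,0,0.2],[-0.036,-0.012,0,0,0,0,0.2]]]'

```text
time_s: 25.7
eef_pos: [0.5748, 0.307, 0.0336]
eef_rot: [0.0, 0.935, -0.356, -0.0]
wrist_force: [-4.8, -2.5, 1.8]
opening: 0.197
```

```bash
python3 f.py 3
```

```text
t 25.85 F on block [ 4.46  2.27 -2.22] +- [0.4 0.6 0.5] tcp [-0.73 -0.2  33.66] tq [-0.41   0.78  -0.016] op 0.202 tilt [-0.0003 -0.    ]
```

Emit:
apply_moves --moves '[[[-0.01,-0.01,0,0,0,0,0.2],[-0.02,-0.02,0,0,0,0,0.2],[-0.03,-0.03,0,0,0,0,0.2]]]'

```text
time_s: 26.15
eef_pos: [0.5747, 0.3074, 0.0337]
eef_rot: [0.0, 0.935, -0.356, -0.0]
wrist_force: [-5.5, -2.4, 2.0]
opening: 0.203
```

```bash
python3 f.py 3
```

```text
t 26.30 F on block [ 4.78  1.73 -2.18] +- [0.4 0.3 0.5] tcp [-0.76  0.19 33.65] tq [-0.398  0.775  0.016] op 0.198 tilt [-0.0004 -0.0001]
```

Emit:
apply_moves --moves '[[[-0.012,0.012,0,0,0,0,0.2],[-0.018,0.018,0,0,0,0,0.2]]]'

```text
time_s: 26.5
eef_pos: [0.5747, 0.3075, 0.0337]
eef_rot: [-0.0, 0.935, -0.356, 0.0]
wrist_force: [-3.3, -1.5, 1.3]
opening: 0.198
```

```bash
python3 f.py 4
```

```text
t 26.70 F on block [ 3.93  2.05 -0.93] +- [0.5 0.3 0.5] tcp [-0.79  0.24 33.68] tq [-0.315  0.602 -0.024] op 0.201 tilt [0.0001 0.0001]
```

Emit:
apply_moves --moves '[[[-0.012,-0.008,0,0,0,0,0.2],[-0.024,-0.018,0,0,0,0,0.2],[-0.036,-0.028,0,0,0,0,0.2]]]'

```text
time_s: 27.0
eef_pos: [0.5746, 0.3079, 0.0337]
eef_rot: [-0.0, 0.935, -0.356, 0.0]
wrist_force: [-2.7, -1.7, 0.7]
opening: 0.201
```

```bash
python3 f.py 2
```

```text
t 27.10 F on block [ 3.51  1.61 -0.55] +- [0.6 0.  0. ] tcp [-0.87  0.69 33.69] tq [-0.276  0.565 -0.016] op 0.201 tilt [0.     0.0001]
```

Emit:
apply_moves --moves '[[[-0.012,-0.008,0,0,0,0,0.2],[-0.024,-0.018,0,0,0,0,0.2],[-0.036,-0.028,0,0,0,0,0.2]]]'

```text
time_s: 27.4
eef_pos: [0.5745, 0.3083, 0.0337]
eef_rot: [-0.0, 0.935, -0.356, 0.0]
wrist_force: [-3.3, -1.4, 0.3]
opening: 0.198
```

```bash
python3 f.py 2
```

```text
t 27.50 F on block [3.09 1.49 0.01] +- [0.  0.2 0.2] tcp [-0.89  1.15 33.71] tq [-0.279  0.495 -0.025] op 0.199 tilt [0.0001 0.0001]
```

Emit:
apply_moves --moves '[[[-0.012,-0.008,0,0,0,0,0.2],[-0.024,-0.018,0,0,0,0,0.2],[-0.036,-0.028,0,0,0,0,0.2]]]'

```text
time_s: 27.8
eef_pos: [0.5745, 0.3088, 0.0337]
eef_rot: [-0.0, 0.935, -0.356, 0.0]
wrist_force: [-3.1, -1.1, 0.2]
opening: 0.201
```

```bash
python3 f.py 2
```

```text
t 27.90 F on block [3.04 1.63 0.12] +- [0.  0.5 0.3] tcp [-0.98  1.6  33.7 ] tq [-0.249  0.448 -0.016] op 0.2 tilt [0.0001 0.0001]
```

Emit:
apply_moves --moves '[[[-0.01,-0.01,0,0,0,0,0.2],[-0.02,-0.02,0,0,0,0,0.2],[-0.03,-0.029,0,0,0,0,0.2]]]'

```text
time_s: 28.2
eef_pos: [0.5744, 0.3092, 0.0337]
eef_rot: [-0.0, 0.935, -0.356, 0.0]
wrist_force: [-2.5, -1.5, 1.1]
opening: 0.199
```

```bash
python3 f.py 2
```

```text
t 28.30 F on block [ 2.98  1.11 -0.74] +- [0.2 0.4 0. ] tcp [-0.98  2.02 33.72] tq [-0.244  0.47  -0.014] op 0.199 tilt [0.0001 0.0001]
```

Emit:
apply_moves --moves '[[[-0.01,-0.01,0,0,0,0,0.2],[-0.02,-0.02,0,0,0,0,0.2],[-0.03,-0.029,0,0,0,0,0.2]]]'

```text
time_s: 28.6
eef_pos: [0.5744, 0.3096, 0.0337]
eef_rot: [-0.0, 0.935, -0.356, -0.0]
wrist_force: [-2.7, -1.5, 0.7]
opening: 0.201
```

```bash
python3 f.py 2
```

```text
t 28.70 F on block [2.44 0.99 0.07] +- [0.2 0.3 0.7] tcp [-1.01  2.41 33.71] tq [-0.267  0.456  0.032] op 0.2 tilt [0. 0.]
```

Emit:
apply_moves --moves '[[[-0.01,-0.01,0,0,0,0,0.2],[-0.02,-0.02,0,0,0,0,0.2],[-0.03,-0.029,0,0,0,0,0.2]]]'

```text
time_s: 29.0
eef_pos: [0.5743, 0.31, 0.0337]
eef_rot: [0.0, 0.935, -0.356, -0.0]
wrist_force: [-1.6, -1.4, 0.5]
opening: 0.198
```

```bash
python3 f.py 2
```

```text
t 29.10 F on block [2.26 0.91 0.15] +- [0.3 0.2 0.2] tcp [-1.02  2.85 33.74] tq [-0.224  0.435 -0.025] op 0.202 tilt [-0.      0.0001]
```

Emit:
apply_moves --moves '[[[-0.011,-0.011,0,0,0,0,0.2],[-0.021,-0.021,0,0,0,0,0.2]]]'

```text
time_s: 29.3
eef_pos: [0.5743, 0.3103, 0.0337]
eef_rot: [0.0, 0.935, -0.356, -0.0]
wrist_force: [-2.9, -2.4, 0.1]
opening: 0.203
```

```bash
python3 f.py 2
```

```text
t 29.40 F on block [2.62 1.25 0.23] +- [0.2 0.8 0.1] tcp [-1.03  3.14 33.72] tq [-0.246  0.485 -0.02 ] op 0.202 tilt [0.     0.0001]
```

Emit:
apply_moves --moves '[[[-0.011,-0.011,0,0,0,0,0.2],[-0.021,-0.021,0,0,0,0,0.2]]]'

```text
time_s: 29.6
eef_pos: [0.5743, 0.3106, 0.0337]
eef_rot: [0.0, 0.935, -0.356, -0.0]
wrist_force: [-2.3, -2.5, -0.2]
opening: 0.201
```

```bash
python3 f.py 2
```

```text
t 29.70 F on block [ 2.72  1.84 -0.31] +- [0.4 0.4 0.1] tcp [-1.04  3.39 33.73] tq [-0.273  0.461 -0.03 ] op 0.199 tilt [-0. -0.]
```

Emit:
apply_moves --moves '[[[-0.009,-0.011,0,0,0,0,0.2],[-0.019,-0.021,0,0,0,0,0.2]]]'

```text
time_s: 29.9
eef_pos: [0.5743, 0.3108, 0.0337]
eef_rot: [0.0, 0.935, -0.356, -0.0]
wrist_force: [-3.1, -1.7, 0.1]
opening: 0.2
```

```bash
python3 f.py 2
```

```text
t 30.00 F on block [ 2.63  2.76 -0.83] +- [0.1 0.6 0.2] tcp [-1.03  3.55 33.71] tq [-0.43   0.5   -0.046] op 0.202 tilt [-0.0001 -0.0002]
```

Emit:
apply_moves --moves '[[[0,-0.008,0,0,0,0,0.2],[-0.003,-0.013,0,0,0,0,0.2],[-0.003,-0.013,0,0,0,0,0.2],[-0.003,-0.013,0,0,0,0,0.2]]]'

```text
time_s: 30.4
eef_pos: [0.5743, 0.3109, 0.0337]
eef_rot: [0.0, 0.935, -0.356, -0.0]
wrist_force: [-4.0, -3.8, 0.7]
opening: 0.204
```

```bash
python3 f.py 4
```

```text
t 30.60 F on block [ 3.85  3.41 -0.64] +- [0.3 0.1 0.4] tcp [-0.98  3.68 33.72] tq [-0.621  0.588 -0.024] op 0.201 tilt [-0.0001 -0.0002]
```

Emit:
apply_moves --moves '[[[0.004,-0.004,0,0,0,0,0.2],[0.004,-0.004,0,0,0,0,0.2],[0.004,-0.004,0,0,0,0,0.2]]]'

```text
time_s: 30.9
eef_pos: [0.5743, 0.3109, 0.0337]
eef_rot: [0.0, 0.935, -0.356, -0.0]
wrist_force: [-4.4, -4.2, 0.8]
opening: 0.201
```

```bash
python3 f.py 5
```

```text
t 31.15 F on block [ 4.17  3.18 -1.37] +- [0.3 0.2 0.3] tcp [-0.97  3.68 33.71] tq [-0.608  0.621  0.012] op 0.201 tilt [-0.0003 -0.0002]
```

Emit:
apply_moves --moves '[[[0,0.04,0,0,0,0,0.2],[0,0.1,0,0,0,0,0.2],[0,0.2,0,0,0,0,0.22],[0,0.25,0,0,0,0,0.25],[0,0.25,-0.5,0,0,0,0.25],[0,0.25,-1.5,0,0,0,0.25],[0,0.25,-4,0,0,0,0.25],[0,0.25,-6.5,0,0,0,0.25]]]'

```text
time_s: 31.95
eef_pos: [0.5727, 0.3092, 0.0999]
eef_rot: [-0.0, 0.935, -0.356, -0.0]
wrist_force: [1.0, -0.9, 0.3]
opening: 0.249
```

```bash
python3 - <<'E'
from h import *
print("centrifuge",w("top",(343,168),.1),w("top",(372,168),.09)[1],w("top",(314,168),.09)[1])
cv2.imwrite("pics/tE.png",camera("top")[:,:,::-1]);s=camera("side")[:,:,::-1];cv2.imwrite("pics/sE.png",s)
s0=cv2.imread("pics/side0.png")
g=lambda im:cv2.cvtColor(im,cv2.COLOR_BGR2GRAY).astype(int)[155:185,275:300]
# peg in side0: dark blob
G=g(s0);print("\n".join(" ".join(f"{v:3d}" for v in r) for r in G[5:28]))
go([.4996,.2973,.09],np.radians(64.5))
E
```

```text
centrifuge [0.60850393 0.06989395 0.1       ] 0.00019540337051605905 0.13893517181043225
 45  43  43  43  39  30  34  31  33  35  33  41  60  72  82 108 132 165 186 206 245 254 252 250 249
 44  44  45  42  41  31  33  32  35  90 127 133 166 184 206 242 252 250 248 246 244 244 243 243 243
 43  43  44  40  46  43  32  29  62 215 255 252 250 248 245 244 242 242 242 241 241 241 241 241 241
 46  43  38  59  89  76  26  26  57 209 250 244 243 242 242 241 240 241 240 241 240 240 241 241 241
 40  39  73 135 151  97  21  25  51 199 247 242 240 240 241 239 238 240 240 241 241 240 240 241 241
 38  74 181 203 190 199  66  54  88 167 224 231 224 229 237 226 224 240 239 240 240 237 233 231 228
 37 176 249 247 225 190 163 137 183 215 210 223 222 222 223 223 222 228 231 227 220 203 211 219 204
 45 182 248 247 227 136 152 147 128 151 175 190 210 219 227 234 230 221 216 216 219 221 222 221 222
 37  93 217 247 241 219 157 106 153 201 202 189 172 177 164 145 142 154 159 168 201 216 227 232 231
 40  51 191 247 245 246 228 155 224 246 244 244 245 245 246 239 224 227 217 198 184 169 159 138 132
 43  55 117
[... 791 characters left out ...]
4  42  44  43  40  82 214 249 244 244 225 150 221 244 243 244 246 241 180 116 214 252 246 244 242
 42  45  43  43  37  49 124 227 246 243 244 245 243 243 244 244 246 231 142  97 111 162 219 236 217
 45  44  45  44  43  39  84 227 250 243 243 243 243 243 232 167 160 185 144  66 113 181 196 165 133
 44  44  43  44  44  38  58 182 245 244 242 242 244 229 132 108 115 118 107  86 121 164 187 214 204
 42  45  43  43  42  38  55 104 218 246 243 243 246 228  85  68 103 117 117 120 125 115 107 157 171
shift cm [-4.86  6.08  1.37] tool y heading -2.2979 t 32.05 tcp [0.5762 0.3104 0.1044] x ax [ 0.747 -0.665  0.005] z [ 0.0087  0.0029 -1.    ] F [ 0.77 -0.12  0.26]
turn about tool z -0.2820487983312585
```

```bash
python3 - <<'E'
from h import *
print("peg from side",w("side",(281.7,165),.046),"pred px",p("side",[.4996,.2973,.046]),p("side",[.4996,.2973,.072]))
g=cv2.cvtColor(cv2.imread("pics/top0.png"),cv2.COLOR_BGR2GRAY)[205:225,238:262]
y,x=np.where(g<110);k=(x>5)&(x<17)&(y>5)&(y<17);print(x[k].mean()+238,y[k].mean()+205,k.sum());print(w("top",(x[k].mean()+238,y[k].mean()+205),.072))
go([.4996,.2973,.09],np.radians(64.5))
E
```

```text
peg from side [0.49737009 0.29888201 0.046     ] pred px [282.59578677 165.22052046] [282.16372887 157.49851467]
249.28125 218.25 32
[0.49318452 0.29665785 0.072     ]
shift cm [-4.86  6.08  1.37] tool y heading -2.2979 t 32.05 tcp [0.5762 0.3104 0.1044] x ax [ 0.747 -0.665  0.005] z [ 0.0087  0.0029 -1.    ] F [ 0.77 -0.12  0.26]
turn about tool z -0.2820487983312585
```

Emit:
apply_moves --moves '[[[-2.5,3,0,0,0,-0.1,0.3],[-4.9,6.1,0,0,0,-0.28,0.3],[-4.9,6.1,0,0,0,-0.28,0.3],[-4.9,6.1,0,0,0,-0.28,0.3],[-4.9,6.1,0,0,0,-0.28,0.3]]]'

```text
time_s: 32.55
eef_pos: [0.497, 0.2965, 0.0995]
eef_rot: [-0.001, 0.975, -0.223, 0.001]
wrist_force: [-0.1, 0.1, -0.0]
opening: 0.299
```

```bash
python3 - <<'E'
from h import *
go([.4996,.2973,.036],np.radians(64.5))
E
```

```text
shift cm [ 0.19 -0.17  6.35] tool y heading -2.0196 t 32.55 tcp [0.497  0.2965 0.0995] x ax [ 0.901 -0.434  0.002] z [ 2.2e-03  7.0e-04 -1.0e+00] F [-0.12  0.14 -0.04]
turn about tool z -0.003790377061319461
```

Emit:
apply_moves --moves '[[[0.1,-0.15,2,0,0,0,0.3],[0.1,-0.15,3.5,0,0,0,0.3],[0.1,-0.15,4.2,0,0,0,0.3],[0.1,-0.15,4.7,0,0,0,0.3],[0.1,-0.15,4.7,0,0,0,0.3]]]'

```text
time_s: 33.05
eef_pos: [0.4969, 0.2969, 0.0509]
eef_rot: [0.0, 0.975, -0.222, -0.001]
wrist_force: [0.2, 0.0, -1.0]
opening: 0.297
```

Emit:
apply_moves --moves '[[[0,0,0.5,0,0,0,0.3],[0,0,1,0,0,0,0.3],[0,0,1.5,0,0,0,0.3],[0,0,1.5,0,0,0,0.3]]]'

```text
time_s: 33.45
eef_pos: [0.4965, 0.2969, 0.0359]
eef_rot: [0.0, 0.975, -0.222, -0.001]
wrist_force: [-0.3, -0.2, -0.2]
opening: 0.298
```

```bash
cat > arc.py <<'E'
# prints rows (tool frame, cm, rad) to swing TCP about the pivot from present angle by steps
from h import *
import sys
P=np.array([.5536,.2735]) if len(sys.argv)<4 else np.array([float(v) for v in sys.argv[2:4]])
if len(sys.argv)>4: P=np.array([float(sys.argv[2]),float(sys.argv[3])])
o,R=tool();T=o["eef_pos"][:2];phi=np.arctan2(*(T-P)[::-1]);r=float(sys.argv[4]) if len(sys.argv)>4 else .060
print("phi deg",np.degrees(phi)%360,"r",np.linalg.norm(T-P).round(4),"theta",((phi-.0576)%(2*np.pi)-np.radians(146)).round(3))
y=R.apply([0,1,0]);h=np.arctan2(y[1],y[0])
st=float(sys.argv[1])
for k in range(1,9):
    a=phi+np.radians(st*k);X=P+r*np.array([np.cos(a),np.sin(a)])
    turn=-(((a+np.pi/2-h)+np.pi)%(2*np.pi)-np.pi)
    s=R.inv().apply(np.r_[X-T,0])*100
    print([round(s[0],2),round(s[1],2),0,0,0,round(turn,3)],end=" ")
print("F",o["wrist_force"].round(1),"z",o["eef_pos"][2],"q6",get_obs()["q"][5])
E
python3 arc.py 6
```

```text
phi deg 157.7349085552986 r 0.0617 theta 0.147
[np.float64(0.24), np.float64(0.61), 0, 0, 0, np.float64(-0.163)] [np.float64(0.37), np.float64(1.23), 0, 0, 0, np.float64(-0.268)] [np.float64(0.57), np.float64(1.82), 0, 0, 0, np.float64(-0.373)] [np.float64(0.83), np.float64(2.4), 0, 0, 0, np.float64(-0.477)] [np.float64(1.14), np.float64(2.94), 0, 0, 0, np.float64(-0.582)] [np.float64(1.52), np.float64(3.44), 0, 0, 0, np.float64(-0.687)] [np.float64(1.94), np.float64(3.91), 0, 0, 0, np.float64(-0.792)] [np.float64(2.41), np.float64(4.33), 0, 0, 0, np.float64(-0.896)] F [-0.3 -0.2 -0.2] z 0.035913180212583495 q6 2.3518317407058267
```

Emit:
apply_moves --moves '[[[0,0,0,0,0,0,0.22],[0,0,0,0,0,0,0.16],[0,0,0,0,0,0,0.1],[0,0,0,0,0,0,0.06],[0,0,0,0,0,0,0.06]]]'

```text
time_s: 33.95
eef_pos: [0.4974, 0.2974, 0.0371]
eef_rot: [-0.0, 0.975, -0.222, 0.0]
wrist_force: [-1.2, 1.3, 1.9]
opening: 0.109
```

Emit:
apply_moves --moves '[[[0,0,-0.15,0,0,0,0.15],[0.2,0.6,-0.15,0,0,-0.13,0.15],[0.35,1.2,-0.15,0,0,-0.25,0.15],[0.57,1.8,-0.15,0,0,-0.36,0.15],[0.8,2.4,-0.15,0,0,-0.47,0.15],[0.8,2.4,-0.15,0,0,-0.47,0.15]]]'

```text
time_s: 34.55
eef_pos: [0.4939, 0.2713, 0.0382]
eef_rot: [0.0, 1.0, 0.012, -0.0]
wrist_force: [0.5, 0.2, -0.2]
opening: 0.154
```

```bash
python3 arc.py 5; python3 f.py 2
```

```text
phi deg 182.07493058690608 r 0.0598 theta 0.572
[np.float64(0.01), np.float64(0.52), 0, 0, 0, np.float64(-0.1)] [np.float64(0.08), np.float64(1.04), 0, 0, 0, np.float64(-0.188)] [np.float64(0.2), np.float64(1.55), 0, 0, 0, np.float64(-0.275)] [np.float64(0.37), np.float64(2.05), 0, 0, 0, np.float64(-0.362)] [np.float64(0.57), np.float64(2.53), 0, 0, 0, np.float64(-0.45)] [np.float64(0.82), np.float64(2.99), 0, 0, 0, np.float64(-0.537)] [np.float64(1.11), np.float64(3.43), 0, 0, 0, np.float64(-0.624)] [np.float64(1.43), np.float64(3.84), 0, 0, 0, np.float64(-0.711)] F [ 0.5  0.2 -0.2] z 0.03817349775050509 q6 1.839890815019022
t 34.65 F on block [ 0.36  0.55 -0.09] +- [0.  0.  0.2] tcp [-83.49 -30.81  38.2 ] tq [-0.008 -0.001  0.032] op 0.151 tilt [-0.0002 -0.0002]
```

Emit:
apply_moves --moves '[[[0.01,0.52,0,0,0,-0.1,0.15],[0.08,1.04,0,0,0,-0.19,0.15],[0.2,1.55,0,0,0,-0.275,0.15],[0.37,2.05,0,0,0,-0.36,0.15],[0.57,2.53,0,0,0,-0.45,0.15]]]'

```text
time_s: 35.15
eef_pos: [0.5002, 0.2471, 0.0382]
eef_rot: [-0.0, 0.972, 0.235, -0.0]
wrist_force: [-0.1, 1.6, -0.8]
opening: 0.148
```

```bash
python3 f.py 2; python3 arc.py 5
```

```text
t 35.25 F on block [-0.35 -0.17 -0.24] +- [0.  0.1 0. ] tcp [-78.39 -56.3   38.23] tq [0.049 0.047 0.007] op 0.148 tilt [-0.0001 -0.0001]
phi deg 206.73851499927684 r 0.0596 theta 1.002
[np.float64(-0.02), np.float64(0.52), 0, 0, 0, np.float64(-0.083)] [np.float64(0.05), np.float64(1.04), 0, 0, 0, np.float64(-0.17)] [np.float64(0.16), np.float64(1.55), 0, 0, 0, np.float64(-0.257)] [np.float64(0.31), np.float64(2.05), 0, 0, 0, np.float64(-0.345)] [np.float64(0.51), np.float64(2.54), 0, 0, 0, np.float64(-0.432)] [np.float64(0.75), np.float64(3.0), 0, 0, 0, np.float64(-0.519)] [np.float64(1.03), np.float64(3.45), 0, 0, 0, np.float64(-0.606)] [np.float64(1.35), np.float64(3.86), 0, 0, 0, np.float64(-0.694)] F [0.4 0.1 0.2] z 0.038200707011243625 q6 1.3450739108693104
```

Emit:
apply_moves --moves '[[[-0.02,0.52,0,0,0,-0.083,0.15],[0.0,1.04,0,0,0,-0.17,0.15],[0.08,1.56,0,0,0,-0.257,0.15],[0.2,2.1,0,0,0,-0.345,0.15],[0.35,2.6,0,0,0,-0.432,0.15],[0.35,2.6,0,0,0,-0.432,0.15]]]'

```text
time_s: 35.85
eef_pos: [0.5154, 0.2253, 0.0382]
eef_rot: [0.0, 0.9, 0.436, -0.0]
wrist_force: [0.9, 0.6, -0.7]
opening: 0.148
```

```bash
python3 f.py 3; python3 arc.py 5 .552 .272 .063
```

```text
t 36.00 F on block [-0.4  -0.15  0.03] +- [0.4 0.5 0.5] tcp [-65.03 -78.23  38.13] tq [-0.005  0.001  0.004] op 0.146 tilt [-0.0002 -0.0001]
phi deg 231.5122376951854 r 0.0594 theta 1.435
[np.float64(-0.34), np.float64(0.55), 0, 0, 0, np.float64(-0.085)] [np.float64(-0.27), np.float64(1.09), 0, 0, 0, np.float64(-0.172)] [np.float64(-0.15), np.float64(1.63), 0, 0, 0, np.float64(-0.26)] [np.float64(0.02), np.float64(2.15), 0, 0, 0, np.float64(-0.347)] [np.float64(0.23), np.float64(2.66), 0, 0, 0, np.float64(-0.434)] [np.float64(0.48), np.float64(3.15), 0, 0, 0, np.float64(-0.521)] [np.float64(0.77), np.float64(3.62), 0, 0, 0, np.float64(-0.609)] [np.float64(1.11), np.float64(4.05), 0, 0, 0, np.float64(-0.696)] F [0.9 1.  0.5] z 0.038143244628196314 q6 0.8712116960355676
```

Emit:
apply_moves --moves '[[[0,0,0,0,0,0,0.11],[0,0,0,0,0,0,0.07],[0,0,0,0,0,0,0.07]]]'

```text
time_s: 36.3
eef_pos: [0.5151, 0.2254, 0.0383]
eef_rot: [-0.0, 0.9, 0.437, -0.0]
wrist_force: [-0.2, 0.4, 1.2]
opening: 0.104
```

Emit:
apply_moves --moves '[[[0,0,0,0,0,0,0.15],[-0.2,0.55,0,0,0,-0.085,0.15],[-0.27,1.1,0,0,0,-0.172,0.15],[-0.15,1.63,0,0,0,-0.26,0.15],[0.02,2.15,0,0,0,-0.347,0.15],[0.23,2.66,0,0,0,-0.434,0.15],[0.23,2.66,0,0,0,-0.434,0.15]]]'

```text
time_s: 37.0
eef_pos: [0.5376, 0.2104, 0.038]
eef_rot: [-0.0, 0.784, 0.621, -0.0]
wrist_force: [-0.1, 0.8, -0.7]
opening: 0.149
```

```bash
python3 f.py 3; python3 arc.py 5 .551 .271 .063
```

```text
t 37.15 F on block [-0.1  -0.09  0.01] +- [0.3 0.4 0.2] tcp [-43.5  -94.3   38.11] tq [ 0.024 -0.006  0.012] op 0.154 tilt [0.0002 0.0001]
phi deg 257.36329352441544 r 0.0618 theta 1.886
[np.float64(-0.09), np.float64(0.55), 0, 0, 0, np.float64(-0.101)] [np.float64(-0.01), np.float64(1.09), 0, 0, 0, np.float64(-0.188)] [np.float64(0.11), np.float64(1.63), 0, 0, 0, np.float64(-0.275)] [np.float64(0.29), np.float64(2.15), 0, 0, 0, np.float64(-0.363)] [np.float64(0.5), np.float64(2.66), 0, 0, 0, np.float64(-0.45)] [np.float64(0.76), np.float64(3.14), 0, 0, 0, np.float64(-0.537)] [np.float64(1.07), np.float64(3.6), 0, 0, 0, np.float64(-0.625)] [np.float64(1.41), np.float64(4.03), 0, 0, 0, np.float64(-0.712)] F [-0.2 -0.4  0. ] z 0.03819317492014589 q6 0.40230735981092447
```

Emit:
apply_moves --moves '[[[0,0,0,0,0,0,0.08],[0,0,0,0,0,0,0.05],[0,0,0,0,0,0,0.05],[0,0,0,0,0,0,0.05],[0,0,0,0,0,0,0.05]]]'

```text
time_s: 37.65
eef_pos: [0.5375, 0.2107, 0.0383]
eef_rot: [-0.0, 0.784, 0.62, -0.0]
wrist_force: [-0.9, -0.5, 2.3]
opening: 0.105
```

```bash
python3 - <<'E'
from h import *
s=camera("side")[:,:,::-1];cv2.imwrite("pics/sF.png",s)
s0=cv2.imread("pics/side0.png")
# is the peg still at its old place (281.7,160)?
for im in(s0,s):
    g=cv2.cvtColor(im,cv2.COLOR_BGR2GRAY);print(g[156:172:2,276:306]);print()
# expected px of peg top per angle
P=np.array([.5536,.2735])
for th in(.1,.3,.5,.7,.9,1.1,1.4,1.7):
    a=.0576+np.radians(146)+th;print(th,p("side",[*(P+.06*np.array([np.cos(a),np.sin(a)])),.059]).round(1))
E
```

```text
[[ 48  46  46  47  46  47  45  45  52  64  60  46  47  47  70 109 101  40
   47  43  42  40  41  42  47  56  78 111 184 245]
 [ 48  47  70  75  47  50  48  47  39  43  41  44  42  43  41  37  42  41
   37  36  37  41  63  72  73  73  63  63  66  76]
 [ 43  43  43  39  30  34  31  33  35  33  41  60  72  82 108 132 165 186
  206 245 254 252 250 249 252 229  70  62  61  69]
 [ 43  44  40  46  43  32  29  62 215 255 252 250 248 245 244 242 242 242
  241 241 241 241 241 241 242 245 242 214 191 183]
 [ 39  73 135 151  97  21  25  51 199 247 242 240 240 241 239 238 240 240
  241 241 240 240 241 241 241 230 218 233 231 227]
 [176 249 247 225 190 163 137 183 215 210 223 222 222 223 223 222 228 231
  227 220 203 211 219 204 199 222 221 218 220 222]
 [ 93 217 247 241 219 157 106 153 201 202 189 172 177 164 145 142 154 159
  168 201 216 227 232 231 224 201 163 170 172 186]
 [ 55 117 223 246 243 245 246 244 242 241 241 240 242 242 242 243 243 244
  244 244 246 242 229 214 199 188 145 133 143 205]]

[[ 44  43  41  42  44  42  42  40  46  47  41  41  39  42  64  97  93  38
   37  41  41  39  42  4
[... 345 characters left out ...]
4  46
   43  38  40  38  36  64  73  41  31  34  38  40]
 [ 34  65 121 142 127 152 213 239 225 138  53  36  41  42  44  44  38  42
   42  41  40  39  41  57  81  74  22  27  35  39]
 [160 238 237 190 140 158 208 235 234 237 224 131  37  39  38  40  42  34
   39  40  42  39  40  35  75  90  55  35  37  39]
 [ 84 196 239 235 236 211 150 213 233 231 232 237 231 189 212 245 235 182
  104  31  38  37  44  45  57 111 132 101  48  40]
 [ 49 107 204 238 235 236 236 235 231 231 231 231 232 231 231 232 233 237
  218 114  31  98 141 108  43 102 134 112 108 121]]

0.1 [282.1 161.1]
0.3 [281.4 163.6]
0.5 [281.6 166.2]
0.7 [282.7 168.8]
0.9 [284.6 171.1]
1.1 [287.3 173.2]
1.4 [292.6 175.6]
1.7 [299. 177.]
```

Emit:
apply_moves --moves '[[[0,0,0,0,0,0,0.15],[-0.09,0.55,0,0,0,-0.1,0.15],[-0.01,1.09,0,0,0,-0.188,0.15],[0.11,1.63,0,0,0,-0.275,0.15],[0.29,2.15,0,0,0,-0.363,0.15],[0.5,2.66,0,0,0,-0.45,0.15],[0.5,2.66,0,0,0,-0.45,0.15]]]'

```text
time_s: 38.4
eef_pos: [0.5649, 0.2093, 0.038]
eef_rot: [0.0, 0.626, 0.78, -0.0]
wrist_force: [-0.0, -0.7, -0.5]
opening: 0.148
```

```bash
python3 f.py 3; python3 arc.py 4 .551 .271 .062
```

```text
t 38.55 F on block [ 0.2  -0.17  0.41] +- [0.5 0.2 0.3] tcp [-16.53 -97.11  38.06] tq [-0.011 -0.016 -0.014] op 0.149 tilt [0.0001 0.0001]
phi deg 282.39244439379223 r 0.063 theta 2.323
[np.float64(0.12), np.float64(0.43), 0, 0, 0, np.float64(-0.07)] [np.float64(0.17), np.float64(0.86), 0, 0, 0, np.float64(-0.14)] [np.float64(0.24), np.float64(1.29), 0, 0, 0, np.float64(-0.21)] [np.float64(0.35), np.float64(1.71), 0, 0, 0, np.float64(-0.28)] [np.float64(0.48), np.float64(2.12), 0, 0, 0, np.float64(-0.35)] [np.float64(0.64), np.float64(2.52), 0, 0, 0, np.float64(-0.419)] [np.float64(0.83), np.float64(2.91), 0, 0, 0, np.float64(-0.489)] [np.float64(1.05), np.float64(3.29), 0, 0, 0, np.float64(-0.559)] F [-0.9  0.4 -0.4] z 0.038131233981553214 q6 -0.05759460758247782
```

Emit:
apply_moves --moves '[[[0.12,0.43,0,0,0,-0.07,0.15],[0.17,0.86,0,0,0,-0.14,0.15],[0.24,1.29,0,0,0,-0.21,0.15],[0.35,1.71,0,0,0,-0.28,0.15],[0.35,1.71,0,0,0,-0.28,0.15]]]'

```text
time_s: 39.05
eef_pos: [0.5806, 0.2166, 0.0382]
eef_rot: [0.0, 0.511, 0.859, 0.0]
wrist_force: [-0.6, 0.0, 0.8]
opening: 0.148
```

```bash
python3 f.py 3; python3 arc.py 1 .551 .271 .062
```

```text
t 39.20 F on block [-0.02  0.    0.05] +- [0.7 0.3 0.4] tcp [ -0.32 -90.84  38.22] tq [ 0.011 -0.022  0.022] op 0.15 tilt [0.0001 0.0001]
phi deg 298.35426300773685 r 0.0618 theta 2.601
[np.float64(-0.02), np.float64(0.11), 0, 0, 0, np.float64(-0.017)] [np.float64(-0.01), np.float64(0.22), 0, 0, 0, np.float64(-0.034)] [np.float64(-0.01), np.float64(0.32), 0, 0, 0, np.float64(-0.051)] [np.float64(-0.0), np.float64(0.43), 0, 0, 0, np.float64(-0.069)] [np.float64(0.01), np.float64(0.54), 0, 0, 0, np.float64(-0.086)] [np.float64(0.02), np.float64(0.65), 0, 0, 0, np.float64(-0.104)] [np.float64(0.03), np.float64(0.76), 0, 0, 0, np.float64(-0.121)] [np.float64(0.04), np.float64(0.86), 0, 0, 0, np.float64(-0.139)] F [-0.5  0.2  0.1] z 0.03822798518094096 q6 -0.3300178686431197
```

Emit:
apply_moves --moves '[[[-0.02,0.11,0,0,0,-0.017,0.15],[-0.01,0.2,0,0,0,-0.03,0.15],[-0.01,0.2,0,0,0,-0.03,0.15]]]'

```text
time_s: 39.5
eef_pos: [0.5822, 0.2174, 0.0382]
eef_rot: [-0.0, 0.498, 0.867, -0.0]
wrist_force: [0.3, -0.7, 0.7]
opening: 0.148
```

```bash
python3 f.py 2
```

```text
t 39.60 F on block [0.69 0.26 0.08] +- [0.3 0.2 0.4] tcp [  1.55 -90.16  38.21] tq [-0.07   0.148 -0.028] op 0.15 tilt [-0.0001 -0.    ]
```

Emit:
apply_moves --moves '[[[0,0.1,0,0,0,-0.017,0.15],[0,0.15,0,0,0,-0.025,0.15],[0,0.15,0,0,0,-0.025,0.15]]]'

```text
time_s: 39.9
eef_pos: [0.5837, 0.2182, 0.0382]
eef_rot: [-0.0, 0.487, 0.873, -0.0]
wrist_force: [-0.7, -0.6, 0.5]
opening: 0.153
```

```bash
python3 f.py 2
```

```text
t 40.00 F on block [ 1.33 -0.26 -0.08] +- [0.2 0.4 0. ] tcp [  2.99 -89.45  38.19] tq [-0.063  0.147  0.056] op 0.146 tilt [0. 0.]
```

Emit:
apply_moves --moves '[[[0.01,0.1,0,0,0,-0.017,0.15],[0.01,0.15,0,0,0,-0.025,0.15],[0.01,0.15,0,0,0,-0.025,0.15]]]'

```text
time_s: 40.3
eef_pos: [0.5841, 0.2186, 0.0379]
eef_rot: [-0.001, 0.476, 0.879, -0.001]
wrist_force: [-4.5, -3.2, 1.4]
opening: 0.149
```

```bash
python3 f.py 2
```

```text
t 40.40 F on block [ 4.63  2.51 -1.64] +- [0.3 0.  0.1] tcp [  3.45 -89.05  37.94] tq [-0.483  0.694  0.043] op 0.147 tilt [-0.0018 -0.0008]
```

Emit:
apply_moves --moves '[[[0.01,0.1,0,0,0,-0.017,0.15],[0.01,0.15,0,0,0,-0.025,0.15],[0.01,0.15,0,0,0,-0.025,0.15]]]'

```text
time_s: 40.7
eef_pos: [0.5844, 0.2189, 0.0376]
eef_rot: [-0.001, 0.465, 0.885, -0.002]
wrist_force: [-5.9, -5.3, 3.4]
opening: 0.148
```

```bash
python3 f.py 2;python3 arc.py 1 .551 .271 .062|head -1
```

```text
t 40.80 F on block [ 7.28  4.21 -3.3 ] +- [0.  0.2 0.5] tcp [  3.78 -88.7   37.66] tq [-0.804  1.134  0.025] op 0.151 tilt [-0.0039 -0.0018]
phi deg 302.6801316279448 r 0.0618 theta 2.677
```

Emit:
apply_moves --moves '[[[0,-0.15,0,0,0,0,0.15],[0,-0.28,0,0,0,0,0.2],[0,-0.28,0,0,0,0,0.26],[0,-0.28,0,0,0,0,0.26],[0,-0.28,-1.5,0,0,0,0.26],[0,-0.28,-4.5,0,0,0,0.26],[0,-0.28,-8,0,0,0,0.26],[0,-0.28,-12,0,0,0,0.26]]]'

```text
time_s: 41.6
eef_pos: [0.5833, 0.2183, 0.1598]
eef_rot: [-0.0, 0.465, 0.885, -0.0]
wrist_force: [0.9, 0.7, -1.0]
opening: 0.256
```

```bash
python3 - <<'E'
from h import *
go([.40,.0,.2]);print(get_obs()["q"].round(2))
E
```

```text
shift cm [ -7.58 -27.48  -4.  ] tool y heading 0.6031 t 41.6 tcp [0.5833 0.2183 0.1598] x ax [-0.567  0.824  0.   ] z [-7.e-04 -0.e+00 -1.e+00] F [ 0.94  0.69 -1.04]
[ 0.17  0.33  1.53  0.    1.28 -0.44]
```

Emit:
apply_moves --moves '[[[-2,-4,-2,0,0,0,0.26],[-4,-8,-4,0,0,0,0.26],[-6,-12.5,-4,0,0,0,0.26],[-8,-17,-4,0,0,0,0.26],[-10.5,-21.5,-4,0,0,0,0.26],[-13,-26,-4,0,0,0,0.26],[-15,-30,-4,0,0,0,0.26],[-15,-30,-4,0,0,0,0.26]]]'

```text
time_s: 42.4
eef_pos: [0.4202, -0.08, 0.1996]
eef_rot: [0.001, 0.468, 0.884, -0.001]
wrist_force: [0.7, 0.5, -0.2]
opening: 0.26
```

```bash
python3 - <<'E'
from h import *
from blob import blobs
t=camera("top")[:,:,::-1];s=camera("side")[:,:,::-1];cv2.imwrite("pics/tZ.png",t);cv2.imwrite("pics/sZ.png",s)
for th in(110,150): print("top blobs",blobs("pics/tZ.png",228,170,272,206,th,2,60))
g=cv2.cvtColor(t,cv2.COLOR_BGR2GRAY);print("\n".join(" ".join(f"{v:3d}" for v in r) for r in g[174:224,232:280]))
a=.0576;P=np.array([.5536,.2735])-.004*np.array([1,1])
for th in(2.45,2.6):
    b=a+np.radians(146)+th;print("peg px",th,p("top",[*(P+.06*np.array([np.cos(b),np.sin(b)])),.072]))
print(get_obs()["eef_pos"],get_obs()["wrist_force"])
E
```

```text
top blobs [([252.8, 182.7], 9), ([244.1, 185.5], 43), ([236.8, 184.7], 9)]
top blobs [([244.1, 185.4], 36), ([252.5, 182.5], 4), ([236.5, 184.5], 4)]
244 241 192 135 193 220 206 176 109 143 231 244 244 243 243 244 244 244 245 247 246 204 204 213 158 221 249 247 245 244 244 244 243 243 243 243 243 243 243 243 244 244 245 246 245 244 244 250
242 245 241 225 210 223 203 219 220 235 245 244 243 244 243 244 244 245 246 247 250 234 215 221 197 246 248 245 244 244 244 244 243 243 243 243 243 243 243 243 243 243 243 243 243 243 244 248
241 241 243 245 224 225 205 214 246 248 246 246 246 247 248 249 244 243 236 234 238 197 166 177 161 234 241 239 239 237 242 244 243 243 243 243 243 243 243 243 243 243 243 243 243 243 244 247
242 243 245 247 223 223 209 144 228 242 234 231 230 226 224 224 189 172 140 123 132  82  50  53  32 142 221 228 227 193 239 244 244 243 243 244 244 244 244 244 244 244 244 244 244 243 244 247
237 237 232 233 185 191 170 115 153 172 137 120 102  76  53  50  53  58  61  66  68  69  73  76  41   2 199 230 229 166 238 245 244 244 244 244 244 244 244 244 244 244 244 245 245 24
[... 8101 characters left out ...]
 185 162 113  78  54  39  39  27  31  32  29  23  27  30  33  35  36  34  34  33  37  35  37  34  47  63  89  98  84  64  49  49  48  44  47  47  45  45  48  46  47
 32  41  41  29  30  30  27  26  29  32  33  32  34  37  35  35  37  38  34  40  35  37  40  38  39  39  39  38  40  40  40  49  73  97  91  71  56  49  46  45  48  45  47  45  47  45  45  44
 37  35  39  35  36  35  36  35  38  38  36  36  37  41  38  38  38  40  39  38  38  39  38  39  39  40  40  39  39  37  38  53  79  99  88  63  54  49  46  43  46  46  47  48  45  45  45  45
peg px 2.45 [283.77569111 186.23236327]
peg px 2.6 [282.25021217 182.88006275]
[ 0.42192969 -0.07652936  0.19953335] [0.71364161 0.30479891 0.74043876]
```

```bash
python3 - <<'E'
from h import *
k=w("top",(244.1,185.45),.064);a=.0576;c,s=np.cos(a),np.sin(a);d=(k[:2]-[.5755,.3073])*1000
print("block in mount mm",d[0]*c+d[1]*s,-d[0]*s+d[1]*c)
q=(w("top",(236.6,184.6),.048)-w("top",(252.7,182.6),.048));print("rel yaw",np.arctan2(-q[0],q[1])-a)
g=cv2.cvtColor(cv2.imread("pics/tZ.png"),cv2.COLOR_BGR2GRAY);m=g[172:192,274:294];y,x=np.where(m<60);x=x+274;y=y+172;kk=np.hypot(x-282.5,y-183)<6;print("dark near peg",x[kk].mean(),y[kk].mean(),kk.sum())
u=cv2.imread("pics/top0.png");v=cv2.imread("pics/tZ.png");D=cv2.absdiff(u,v).max(2)
# bystander areas: jar, dish, vials, tape, tweezers
for n,(x,y,r) in dict(jar=(392,185,14),dish=(419,167,13),vials=(343,228,14),vialb=(290,142,9),tape=(209,245,14),tweez=(450,241,20)).items(): print(n,(D[y-r:y+r,x-r:x+r]>60).mean().round(2))
hand_in()
E
```

```text
block in mount mm -1.5254952211586061 3.2597544002836227
rel yaw 0.05448097680250849
dark near peg 285.02222222222224 182.8 45
jar 0.0
dish 0.0
vials 0.0
vialb 0.0
tape 0.0
tweez 0.88
the job is handed in; nothing more can be done
```

The lens block is in the three-point mount with the cam lever at its stop, and I handed the job in at about 43 s of the 72 s allowed. The hand-in reports no verdict, so whether it passed is not confirmed.

**What I did:**
- The first attempt to grip the knob failed. The real fingertips sit about 15 mm higher than the reported tool point implies, so the fingers caught only the top of the knob. That pushed the block about 43 mm across the pad; it stayed upright.
- I measured it again, gripped it deeper, carried it over and set it down softly.
- With the lever open, I pushed the knob gently with one pad until the block rested on studs a and b, then on c. The final push was about 4 N towards a and b and 3.3 N towards c. I estimate about 2 N on each stud, though I could only measure the total.
- I then swung the lever round to its stop, where the force rose to about 8 N, and drew the arm clear.

**Last checks:**

| Check | Result |
|---|---|
| Block position in the mount | about (−1.5, +3.3) mm from nominal, inside the 8 mm limit |
| Block yaw | about 0.054 rad off, inside the 0.16 limit |
| Lever | about 2.6 rad, from the tool position at the stop; in the last top image the dark patch near the peg was about 3 px from its predicted spot |
| Jar, dishes, vials, tape | no change seen in the image |

**Not confirmed:**
- **Tweezers:** the image comparison showed a large change at the tweezers. The retracted arm was probably covering them in that view, so I could not check that they had not moved. I know of no contact with them.
- **Lever force:** the lever needed less force than stated, under 1 N on the way round.
- **Stud forces under the clamp:** these could not be measured directly.

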